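# Load and start the bench parts dryer

## Robot

A 6-joint arm with a two-finger parallel gripper is mounted at the origin on the work surface. World frame = base frame: x ahead of the robot, y to its left, z up, the work surface at z = 0. Lengths are in mm, angles in rad, forces in N, time in s.
With the tool pointing down it reaches from about 275 to 1000 mm from the base axis. Payload 8.4 kg.
Tool frame: the origin (TCP) lies midway between the tips of the shut fingers; the grasp point (between the pads) lies 19 mm behind it; z points along the fingers, x is the direction in which the jaws open and shut, and the axes are right-handed (so a half turn about z gives the same grasp; the last joint's range is limited). The gripper opens to 85 mm and grips with 20 to 120 N. Pads are 22 mm wide; open, the fingers measure 114 mm over their backs; the gripper's body (76 mm by 85 mm) begins 54 mm behind the grasp point. The pads swing forward as they close: fully open they stand 13 mm farther back than shut.
Start: joints at [1.297, 0.353, 1.633, -0, 1.155, -0.002], TCP at [167.79, 602.059, 231.281] pointing down, gripper open.
Joint ranges: [-2.63, 2.63], [-0.92, 2.1], [0.06, 2.66], [-1.3, 4.44], [0, 2.69], [-3.02, 3.02]. Speed limits (rad/s): [2.22, 2.22, 2.79, 3.14, 3.14, 3.14].

## Interface

Orientations are given as [roll, pitch, yaw] about the fixed x, y, z axes, in that order (R = Rz(yaw) Ry(pitch) Rx(roll)).
In Python, from rig import sense, grab_frame, camera_model, job gives the robot as it stands.
- The arm moves only by the tool arm_command, never from a script. Its argument "plan" is a list of rows, each an object with "translation": the shift along the tool's x, y, z in cm, a list of three; "twist": the turn about the tool's z in rad; "gripper": the opening, from 0 (shut) to 1 (fully open). A call has exactly 5 rows; each row is the pose to reach, as a shift and turn from the pose measured when the call began, along the tool's axes at that moment; what a row does not reach only later rows make up. A row lasts 1/12 s, in which the tool goes at most 41.7 mm and 7.16 degrees, less where a joint would pass 70% of its speed; a pose out of reach is approached as far as the arm can. A call with a gripper value outside its range is refused whole. The fingers move at their own pace and stop on an object; "squeeze" is the grip in N (left out, the last holds). Time passes only in rows, so rows that repeat a pose let the fingers close, or fill a call up. It gives the time, the measured TCP pose, the force and the opening at its end, in the units of the state.
- sense(): the state, without advancing time (a new reading comes with each control period).
- grab_frame(name): name is "side" or "top"; returns the picture (480x640x3 uint8, blue, green, red); there is no depth.
- camera_model(name): a dict with "fx", "fy", "cx", "cy" (pixels), "pose" (4x4, takes a point from camera to world coordinates). Camera axes: x right, y down, z forward; pixel columns grow to the right and rows downward; lengths in mm; the calibration is good to about 2 mm. A picture is of the moment at which its call begins. camera_model takes no time and is no camera call.
- job.sign_off(): hands the job in, once; it reports no verdict.
The state is a dict: "clock": time; "qpos": joint angles; "qvel": joint speeds; "joint_efforts": joint torques, N m; "eef_pos": TCP position; "tcp_rot": TCP orientation; "contact_force": force on the tool from outside, world axes, zero at the start; "wrist_torque": the same for the moment, N m; "opening": opening from 0.0 (shut) to 1.0 (fully open).
Only numpy, scipy, OpenCV 4.12 (cv2) and the standard library are available. Lean on these libraries where they do the work, as an engineer would, in place of code of your own. Each camera call takes 0.05 s, during which the arm holds its last target.

## Task

Dry the washed parts: stack the two perforated trays on the dryer's four posts, with every flanged hub in the lower tray and every bush in the upper tray, and put the plain cover on as the third tier; every tier must be fully home with all four legs down over their posts. Then, with the dryer loaded and covered, turn the timer dial to 30 minutes, the sixth click from off, and let go; leave the spray can, the wrench and the beam offcut where they are.

Things in the scene. Friction and masses are not known exactly. Their poses are not given: they have to be found in the camera images.
- dryer: Bench parts dryer, fixed: grey steel box, grilled deck 180 x 196 mm with its top at z = 55 mm, four guide posts at its corners (see deck). A pod 110 mm wide, equally high, runs out to x = -248 mm and carries the timer dial at x = -190 mm, y = 0. Origin: on the bench midway between the posts; x points from dial to posts, z up. Tiers fully home have their origins at z = 55, 105 and 155 mm here.
- deck (a point): Centre of the dryer's deck, 55 mm above the bench, axes as the dryer. Round steel posts of 10 mm diameter rise from the deck at x = +-60, y = +-68 mm; they end 120 mm above it, the last 14 mm tapered to a 3 mm tip. A post has about 2 mm of play on each side in a tier's leg.
- dial (a joint): Timer dial angle, rad: 0 = off, grows as it turns clockwise seen from above, stop at 5.76. It clicks into a notch every 5 minutes = 0.5236 rad (sixth click, 30 minutes: 3.142); let go between notches it springs to the nearer one; passing a notch takes about 0.15 N m. Starts in the first to fourth notch. White marks ring it at each click: the thick one is off, long ones each 15 minutes.
- dial_grip (a point): Point on the dial's axis at the height to grip, 92 mm above the bench. The dial is a grey disc 50 mm across, 8 mm high, with an upright bar grip 46 mm long and 14 mm thick; its top is 7 mm above this point, the disc 23 mm below it. The bar lies along this point's x, white pointer at the +x end; at joint 0 this x is the dryer's x.
- tray1: Perforated tray, loose, about 0.4 kg: aluminium sheet 140 x 156 mm (x, y), 4 mm thick, top at z = 50 mm, dark slots, 10 mm rim along its sides. Stands on four square-tube legs, 20 mm outside, 14 mm bore, 50 mm long, centred at x = +-60, y = +-68 mm; the bores run right through: open corner holes. Origin: centre of the footprint, level of the leg ends. Half a turn about z changes nothing.
- tray1_handle (a point): Middle of the tray's carrying handle, 85 mm above the leg ends, 35 mm above the sheet: a bar along the tray's x axis, 74 mm long, 10 mm thick (y), 14 mm tall; grip it across y. Each side of it, 64 mm are free between handle and rim for parts. Tiers stack leg on leg, 50 mm apart, so 46 mm stay free above each sheet.
- tray2: The other perforated tray, the same as tray1. The two may be stacked in either order.
- tray2_handle (a point): Middle of the handle of tray2, as for tray1.
- cover: Cover, loose, about 0.4 kg: plain steel sheet without rim or slots, otherwise as the trays: 140 x 156 mm, top at z = 50 mm, four legs with open bores at x = +-60, y = +-68 mm, 50 mm long. Origin: centre of the footprint, level of the leg ends.
- cover_handle (a point): Middle of the cover's handle, the same as on the trays, 85 mm above the leg ends.
- flange1: Flanged hub, loose: steel disc 54 mm across, 12 mm thick, with a hub 30 mm in diameter on top, 38 mm high in all; about 0.25 kg. Origin: centre of its underside, z along the hub. Grip the hub 20 to 36 mm up.
- flange2: The second flanged hub, the same. One of the two is absent in some runs.
- bush1: Plain steel bush, loose: tube 32 mm outside, 20 mm bore, 34 mm tall, standing on end; about 0.12 kg. Origin: centre of its underside, z along its axis.
- bush2: The second bush, the same. One of the two is absent in some runs.
- can: Bystander: blue spray can, 65 mm across, 190 mm tall; origin at the centre of its underside.
- wrench: Bystander: steel wrench 200 mm long lying flat along its x axis, origin near its middle.
- offcut: Bystander: offcut of steel I-beam, 100 x 80 x 80 mm; origin at the centre of its underside.

How it is judged (in metres and radians):
On the way, in this order (a step that is already met when the one before it is completed fails the run):
1. both trays are fully home on the posts, flanged hubs in the lower one, bushes in the upper one, and the cover is fully home above them (horizontal distance between each of tray1, tray2, cover and dryer below 0.006 m and angle between the x axis of each of tray1, tray2, cover and the x axis of dryer, either way round below 0.06 rad and angle between each of tray1, tray2, cover's own z axis and vertical below 0.05 rad and (z of tray1 in the frame of dryer between 0.05 and 0.061 m or z of tray1 in the frame of dryer between 0.1 and 0.111 m) and (z of tray2 in the frame of dryer between 0.05 and 0.061 m or z of tray2 in the frame of dryer between 0.1 and 0.111 m) and z of cover in the frame of dryer between 0.15 and 0.161 m and x of flange1 in the frame of dryer between -0.066 and 0.066 m and y of flange1 in the frame of dryer between -0.074 and 0.074 m and z of flange1 in the frame of dryer between 0.099 and 0.141 m and x of bush1 in the frame of dryer between -0.066 and 0.066 m and y of bush1 in the frame of dryer between -0.074 and 0.074 m and z of bush1 in the frame of dryer between 0.149 and 0.191 m and x of flange2 in the frame of dryer between -0.066 and 0.066 m and y of flange2 in the frame of dryer between -0.074 and 0.074 m and z of flange2 in the frame of dryer between 0.099 and 0.141 m and x of bush2 in the frame of dryer between -0.066 and 0.066 m and y of bush2 in the frame of dryer between -0.074 and 0.074 m and z of bush2 in the frame of dryer between 0.149 and 0.191 m), for 0.3 s.
2. then the timer dial stands at the sixth click, 30 minutes (value of joint dial between 3.02 and 3.26 rad), for 0.3 s.
At the end, for the whole second after the job is handed in: Trays at the two lower levels, cover third, each within 6 mm of centre, 5 mm of its height, 0.06 rad of square and level; flanged hubs on the lower tray, bushes on the upper, inside the rims; dial within 0.12 rad of 3.142; all at rest (all of step 1 and all of step 2 and linear speed of each of tray1, tray2, cover, flange1, flange2, bush1, bush2 below 0.02 m/s and velocity of joint dial between -0.1 and 0.1 rad/s); the robot touches nothing.
It fails at once if the can is knocked away (more than 30 mm) (distance of can from where it was at the start of the episode above 0.03 m).
It fails at once if the wrench is knocked away (more than 30 mm) (distance of wrench from where it was at the start of the episode above 0.03 m).
It fails at once if the offcut is knocked away (more than 30 mm) (distance of offcut from where it was at the start of the episode above 0.03 m).
Of flange1, flange2 only 1 to 2 are there at a start; the rules pass over those that are not, and their reading is None.
Of bush1, bush2 only 1 to 2 are there at a start; the rules pass over those that are not, and their reading is None.
At some moment in a run one of flange1, flange2, bush1, bush2 may be knocked a few centimetres aside while the robot is not near it.
Once in a run the grip may slacken for a moment while it holds something.
It also fails if it takes over 210 s, if anything falls off the work surface, if the arm or the gripper's body presses on something with over 40 N, if the wrist force passes 120 N, or if a joint passes its speed limit or range.

## Working session

There is one attempt and no reset: what is moved stays moved. The work goes in short steps, Python scripts to look and compute and a tool call to move; the robot and the scene stay as the last step left them, time stands still between calls to the robot, and variables do not carry over. Pictures are saved under pics/ and viewed, and the job is handed in when it is done.

Besides the shell and the picture viewer there is one more tool, called by a JSON object that holds its "method" and its "body". arm_command: Moves the arm, as the interface text tells. Its arguments: {"type":"object","properties":{"plan":{"type":"array","items":{"type":"object","properties":{"translation":{"type":"array","items":{"type":"number"}},"twist":{"type":"number"},"gripper":{"type":"number"}}}},"squeeze":{"type":"number"}},"required":["plan"]}

```bash
ls; mkdir -p pics
python3 - <<'E'
from rig import sense, grab_frame, camera_model, job
import cv2
for n in("side","top"):
    cv2.imwrite(f"pics/{n}0.png",grab_frame(n)); print(n,camera_model(n))
print(sense())
E
```

```text
pics
side {'fx': 515.572087414908, 'fy': 515.572087414908, 'cx': 323.2171017388463, 'cy': 232.1557298520808, 'pose': array([[ 7.23373254e-01, -4.38161047e-01,  5.33615997e-01,
        -1.64281870e+02],
       [-6.90453526e-01, -4.56528289e-01,  5.61120174e-01,
        -8.01887035e+02],
       [-2.25020479e-03, -7.74336373e-01, -6.32770194e-01,
         9.66380275e+02],
       [ 0.00000000e+00,  0.00000000e+00,  0.00000000e+00,
         1.00000000e+00]])}
top {'fx': 546.1669180450154, 'fy': 546.1669180450154, 'cx': 328.82677668467016, 'cy': 249.1099273336717, 'pose': array([[-2.35084550e-02, -9.87289522e-01,  1.57183817e-01,
         3.43920639e+02],
       [-9.99547300e-01,  2.61649295e-02,  1.48523433e-02,
        -6.54498372e+01],
       [-1.87762664e-02, -1.56763504e-01, -9.87457673e-01,
         1.48626648e+03],
       [ 0.00000000e+00,  0.00000000e+00,  0.00000000e+00,
         1.00000000e+00]])}
{'clock': 0.1, 'qpos': array([ 1.29657372e+00,  3.53580724e-01,  1.63405456e+00, -4.34578059e-05,
        1.15522122e+00, -2.39148485e-03]), 'qvel': array([ 0.00046666, -0.00114179, -0.00075062,  0.00154293, -0.00038619,
       -0.00053831]), 'joint_efforts': array([ 1.47556060e-03, -6.06352186e+01, -3.42819715e+01,  1.80413099e-04,
        3.98091550e-03,  3.13364694e-05]), 'eef_pos': array([167.7009315 , 601.63268011, 230.63784579]), 'tcp_rot': array([3.14155594e+00, 1.26393763e-03, 1.29898275e+00]), 'contact_force': array([0.30039272, 0.54919009, 0.12550482]), 'wrist_torque': array([-0.01863587,  0.02355229,  0.03055744]), 'opening': 0.9988620609348895}
```

View pics/side0.png

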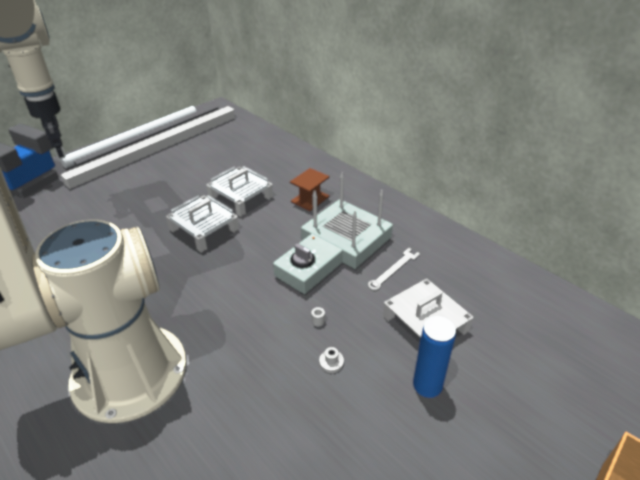

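View pics/top0.png

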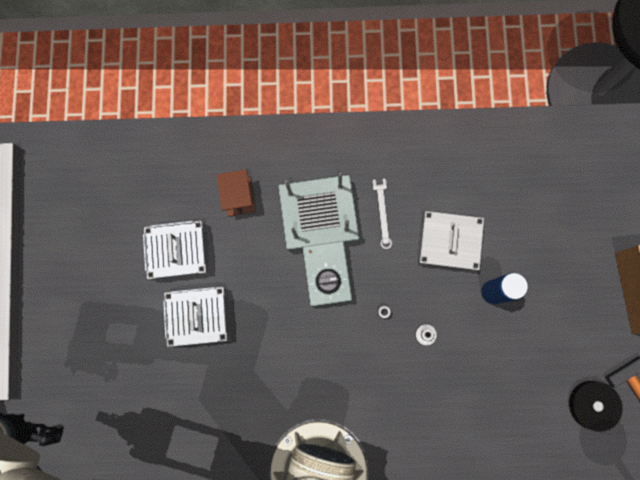

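```bash
cat > h.py <<'E'
from rig import sense, grab_frame, camera_model, job
import cv2, numpy as np
def ray(n,u,v):
    m=camera_model(n);P=m['pose'];d=P[:3,:3]@np.array([(u-m['cx'])/m['fx'],(v-m['cy'])/m['fy'],1]);return P[:3,3],d
def atz(n,u,v,z):
    o,d=ray(n,u,v);return (o+d*(z-o[2])/d[2]).round(1)
def proj(n,p):
    m=camera_model(n);P=m['pose'];c=P[:3,:3].T@(np.array(p,float)-P[:3,3]);return np.array([m['cx']+m['fx']*c[0]/c[2],m['cy']+m['fy']*c[1]/c[2]]).round(1)
def crop(n,x0,y0,x1,y1,s,name,img=None):
    im=grab_frame(n) if img is None else img
    c=cv2.resize(im[y0:y1,x0:x1],None,fx=s,fy=s,interpolation=cv2.INTER_CUBIC)
    for x in range((x0+9)//10*10,x1,10): cv2.line(c,(int((x-x0+.5)*s),0),(int((x-x0+.5)*s),12 if x%50==0 else 5),(0,0,255),1)
    for y in range((y0+9)//10*10,y1,10): cv2.line(c,(0,int((y-y0+.5)*s)),(12 if y%50==0 else 5,int((y-y0+.5)*s)),(0,0,255),1)
    cv2.imwrite('pics/'+name,c)
def st():
    s=sense();print('t',round(s['clock'],2),'pos',s['eef_pos'].round(1),'rot',s['tcp_rot'].round(3),'F',s['contact_force'].round(1),'op',round(s['opening'],3),'q',s['qpos'].round(2));return s
E
python3 - <<'E'
from h import *
im=cv2.imread('pics/top0.png')
crop('top',130,210,240,350,5.5/1.35,'a.png',im)
crop('top',265,165,365,315,4,'b.png',im)
crop('top',365,200,535,350,4,'c.png',im)
E
```

```text
(no output)
```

View pics/a.png

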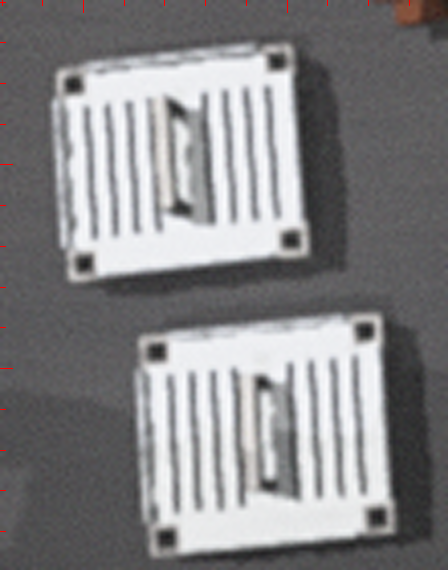

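View pics/b.png

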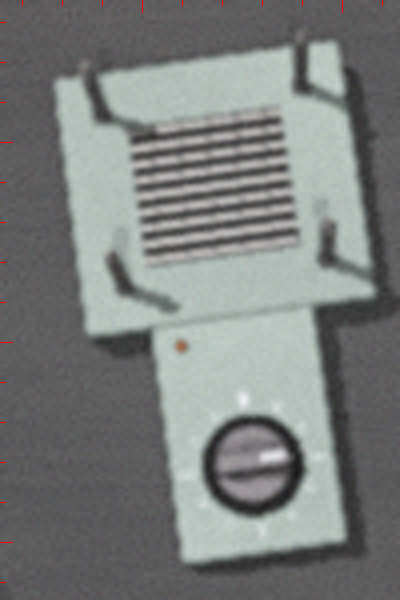

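View pics/c.png

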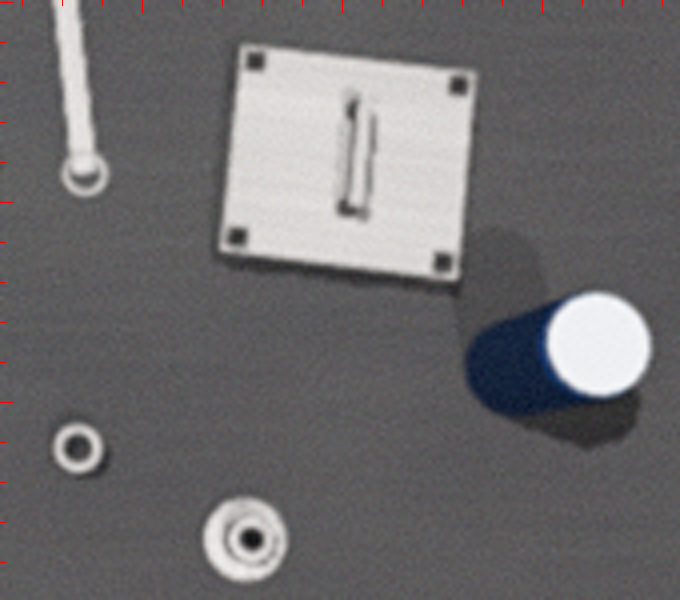

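```bash
cat >> h.py <<'E'
from scipy.optimize import least_squares
H4=[(-60,-68),(60,-68),(60,68),(-60,68)]
def fit(obs,x0):
    # obs: list of (cam,u,v,(lx,ly,lz)); pose x,y,yaw
    def f(p):
        c,s=np.cos(p[2]),np.sin(p[2]);r=[]
        for n,u,v,l in obs:
            r+=list(proj(n,(p[0]+c*l[0]-s*l[1],p[1]+s*l[0]+c*l[1],l[2]))-[u,v])
        return r
    r=least_squares(f,x0,diff_step=1e-3,x_scale=[1,1,.01]);return r.x.round(3),np.abs(r.fun).max().round(2),np.reshape(r.fun,(-1,2)).round(1)
E
sed -i 's/return np.array(\[m\[.cx.\].*$/return np.array([m["cx"]+m["fx"]*c[0]\/c[2],m["cy"]+m["fy"]*c[1]\/c[2]])/' h.py
python3 - <<'E'
from h import *
C=lambda pts,x0,y0,s:[(x0+(x+.5)/s-.5,y0+(y+.5)/s-.5) for x,y in pts]
def go(name,pts,z):
    w=np.array([atz('top',u,v,z)[:2] for u,v in pts]);print(name,w.tolist())
    print(' sides',[round(np.hypot(*(w[i]-w[i-1])),1) for i in range(4)])
    c=w.mean(0)
    # pts order: image TL,TR,BR,BL. image right=-y, up=+x ; TL: +x+y
    loc=[(60,68),(60,-68),(-60,-68),(-60,68)]
    print(fit([('top',u,v,(*l,z)) for (u,v),l in zip(pts,loc)],[*c,0.0]))
s=5.5/1.35
go('A',C([(73,84),(277,62),(290,239),(84,262)],130,210,s),50)
go('B',C([(156,352),(365,331),(377,517),(166,538)],130,210,s),50)
go('cover',C([(256,61),(459,86),(443,261),(237,236)],365,200,4),50)
go('dryer',C([(103,116),(301,87),(327,258),(125,288)],265,165,4),55)
go('tips',C([(86,65),(300,36),(328,222),(111,253)],265,165,4),175)
for n,p,z in(('dialdisc',(253,465),69),('pointer',(273,455),99),('off',(243,398),56)):print(n,atz('top',*C([p],265,165,4)[0],z))
for n,p,z in(('bush',(78,448),34),('hub',(251,539),38),('disc',(245,540),12),('can',(598,345),190)):print(n,atz('top',*C([p],365,200,4)[0],z))
im=cv2.imread('pics/side0.png')
crop('side',155,150,285,255,6,'d.png',im)
crop('side',265,165,425,300,5,'e.png',im)
crop('side',295,265,480,405,4,'f.png',im)
E
```

```text
A [[637.0, 443.4], [648.1, 308.1], [529.9, 297.9], [518.3, 432.8]]
 sides [np.float64(119.2), np.float64(135.8), np.float64(118.6), np.float64(135.4)]
(array([5.83339e+02, 3.70531e+02, 8.60000e-02]), np.float64(0.31), array([[-0. , -0.1],
       [ 0.1, -0.3],
       [ 0.1,  0.2],
       [-0.1,  0.2]]))
B [[458.4, 384.1], [468.6, 248.2], [349.3, 239.6], [339.2, 375.0]]
 sides [np.float64(119.5), np.float64(136.3), np.float64(119.6), np.float64(135.8)]
(array([4.03853e+02, 3.11734e+02, 7.50000e-02]), np.float64(0.1), array([[ 0. , -0.1],
       [-0.1, -0.1],
       [ 0. ,  0.1],
       [-0. ,  0.1]]))
cover [[658.3, -313.5], [637.6, -447.6], [520.2, -429.3], [540.4, -294.8]]
 sides [np.float64(119.4), np.float64(135.7), np.float64(118.8), np.float64(136.0)]
(array([ 5.89137e+02, -3.71315e+02, -1.53000e-01]), np.float64(0.29), array([[-0.1, -0.2],
       [ 0. , -0.2],
       [ 0. ,  0.3],
       [ 0.1,  0.1]]))
dryer [[726.2, 56.4], [742.5, -77.8], [624.5, -92.0], [607.8, 43.1]]
 sides [np.float64(119.1), np.float64(135.2), np.float64(118.9), np.float64(136.1)]
(array([ 6.75265e+02, -1.75720e+01,  1.19000e-01]), np.float64(0.27), array([[-0.3, -0.2],
       [ 0.1, -0.1],
       [ 0.1,  0.3],
       [ 0.1,  0.1]]))
tips [[727.1, 56.3], [741.8, -77.0], [623.4, -91.0], [607.7, 42.3]]
 sides [np.float64(120.2), np.float64(134.1), np.float64(119.2), np.float64(134.2)]
(array([ 6.74991e+02, -1.73590e+01,  1.15000e-01]), np.float64(0.4), array([[-0.3,  0.1],
       [ 0.4, -0.2],
       [ 0.3,  0.1],
       [-0.4,  0.1]]))
dialdisc [485.9 -39.7  69. ]
pointer [488.9 -53.1  99. ]
off [531.7 -33.9  56. ]
bush [ 404.2 -185.6   34. ]
hub [ 342.2 -295.7   38. ]
disc [ 341.6 -295.8   12. ]
can [ 450.7 -481.7  190. ]
```

View pics/d.png

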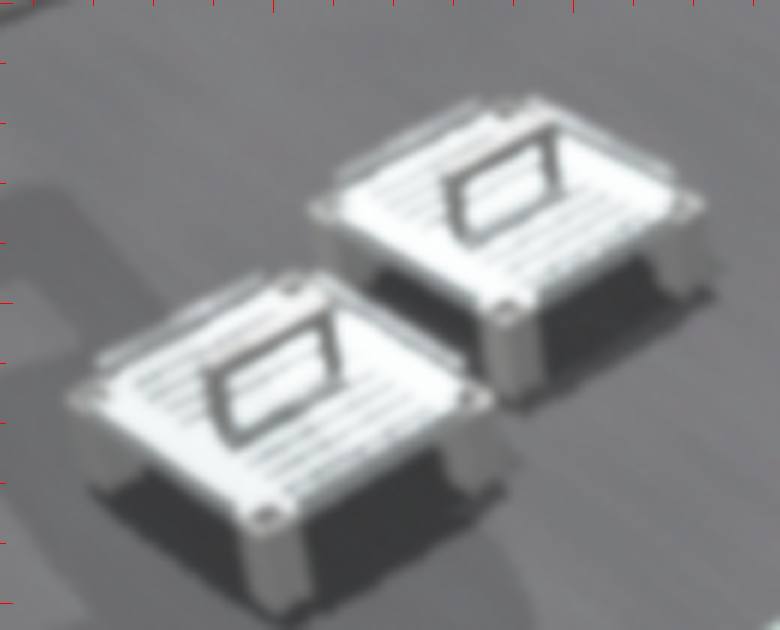

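View pics/e.png

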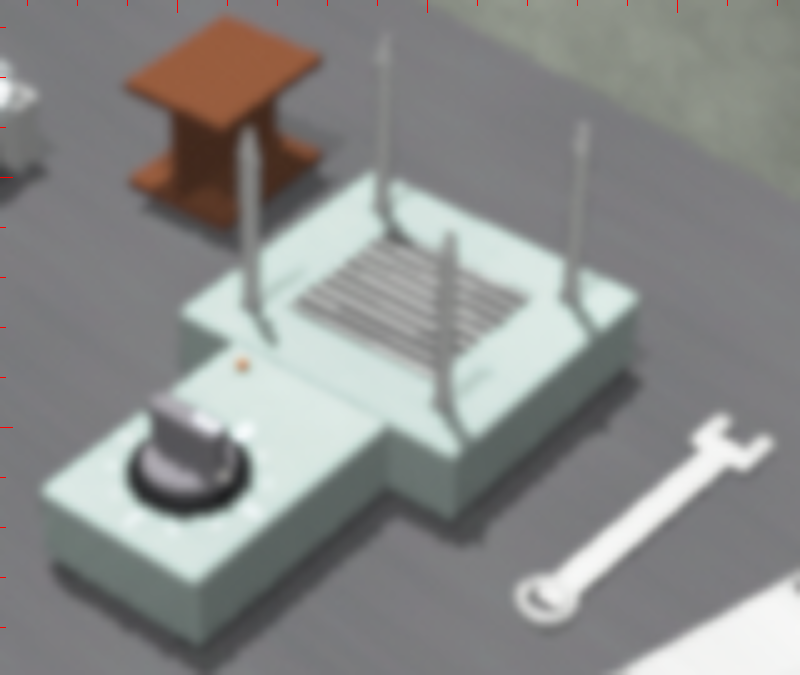

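View pics/f.png

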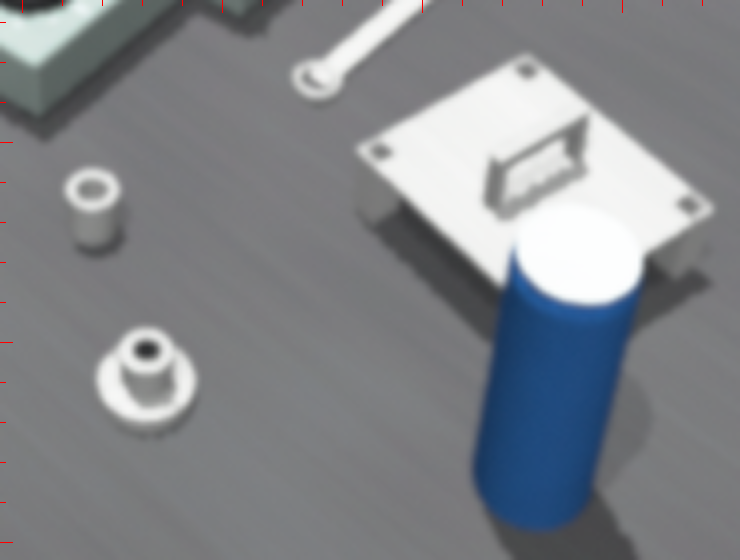

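```bash
cat >> h.py <<'E'
def to(x,y,z,yaw=None):
    from scipy.spatial.transform import Rotation as R
    s=sense();p=s['eef_pos'];r=R.from_euler('xyz',s['tcp_rot']).as_matrix()
    d=r.T@(np.array([x,y,z])-p)
    tw=0 if yaw is None else -((yaw-s['tcp_rot'][2]+np.pi)%(2*np.pi)-np.pi)
    print('t',round(s['clock'],2),'pos',p.round(1),'rot',s['tcp_rot'].round(3),'F',s['contact_force'].round(1),'op',round(s['opening'],3))
    print('   move cm',(d/10).round(2),'twist',round(tw,3),'rows>=',int(np.ceil(max(np.linalg.norm(d)/41.7,abs(tw)/.125))))
E
python3 -c "
from h import *
to(404,312,170,1.646);st()"
```

```text
t 0.1 pos [167.7 601.6 230.6] rot [3.142e+00 1.000e-03 1.299e+00] F [0.3 0.5 0.1] op 0.999
   move cm [-21.55  30.54   6.09] twist -0.347 rows>= 10
t 0.1 pos [167.7 601.6 230.6] rot [3.142e+00 1.000e-03 1.299e+00] F [0.3 0.5 0.1] op 0.999 q [ 1.3   0.35  1.63 -0.    1.16 -0.  ]
```

{"method": "arm_command", "body": {"plan": [{"translation": [-2.2, 3.1, 0.6], "twist": -0.035, "gripper": 0.6}, {"translation": [-4.4, 6.2, 1.2], "twist": -0.07, "gripper": 0.6}, {"translation": [-6.6, 9.3, 1.8], "twist": -0.105, "gripper": 0.6}, {"translation": [-8.8, 12.4, 2.4], "twist": -0.14, "gripper": 0.6}, {"translation": [-11, 15.5, 3], "twist": -0.175, "gripper": 0.6}], "squeeze": 60}}

```text
clock: 0.52
eef_pos: [288.0, 452.4, 200.2]
tcp_rot: [-3.141, 0.002, 1.476]
contact_force: [1.1, -0.2, 0.0]
opening: 0.602
```

```bash
python3 -c "
from h import *
to(404,312,150,1.646)"
```

```text
t 0.52 pos [288.  452.4 200.2] rot [-3.141e+00  2.000e-03  1.476e+00] F [ 1.1 -0.2  0. ] op 0.602
   move cm [-12.87  12.88   5.04] twist -0.17 rows>= 5
```

Tracks well; no lag.

{"method": "arm_command", "body": {"plan": [{"translation": [-2.6, 2.6, 1], "twist": -0.035, "gripper": 0.6}, {"translation": [-5.2, 5.2, 2], "twist": -0.07, "gripper": 0.6}, {"translation": [-7.8, 7.8, 3], "twist": -0.105, "gripper": 0.6}, {"translation": [-10.4, 10.4, 4], "twist": -0.14, "gripper": 0.6}, {"translation": [-12.87, 12.88, 5], "twist": -0.17, "gripper": 0.6}]}}

```text
clock: 0.93
eef_pos: [404.8, 310.2, 149.8]
tcp_rot: [-3.141, 0.002, 1.648]
contact_force: [0.2, 0.3, -0.9]
opening: 0.601
```

```bash
python3 -c "
from h import *
to(404,312,66,1.646)
crop('top',130,210,260,360,4,'g.png')
crop('side',135,80,285,255,4,'g2.png')
to(404,312,66,1.646)
print(proj('top',sense()['eef_pos']),proj('side',sense()['eef_pos']))"
```

```text
t 0.93 pos [404.8 310.2 149.8] rot [-3.141e+00  2.000e-03  1.648e+00] F [ 0.2  0.3 -0.9] op 0.601
   move cm [ 0.2  -0.06  8.38] twist 0.002 rows>= 3
t 1.03 pos [405.5 308.  148.8] rot [-3.139  0.004  1.644] F [-1.4  0.8 -0.1] op 0.599
   move cm [ 0.44 -0.1   8.28] twist -0.002 rows>= 2
[185.87861748 313.97550768] [197.42527169 188.150903  ]
```

View pics/g.png

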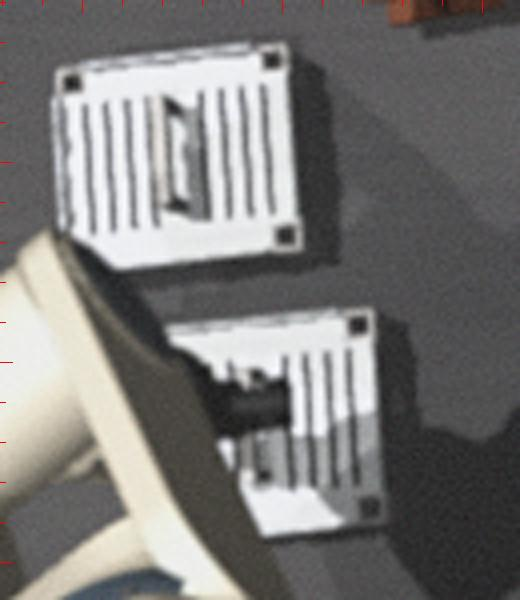

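View pics/g2.png

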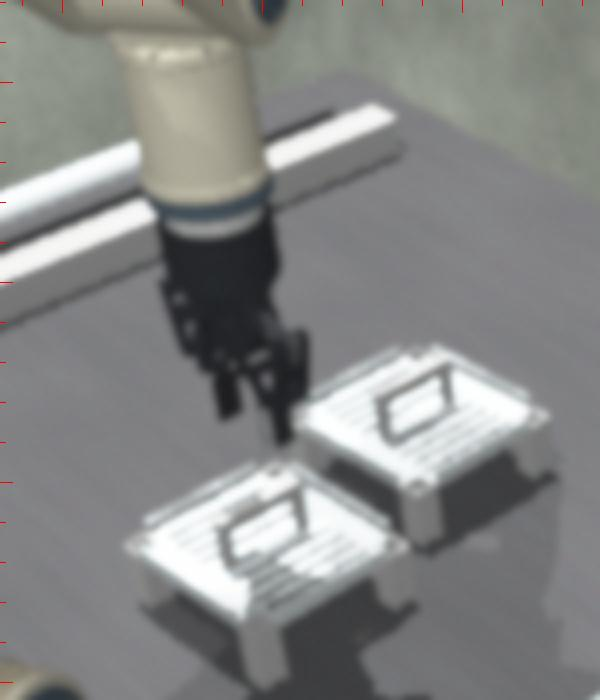

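{"method": "arm_command", "body": {"plan": [{"translation": [0.2, -0.05, 3], "twist": 0, "gripper": 0.6}, {"translation": [0.44, -0.1, 6], "twist": 0, "gripper": 0.6}, {"translation": [0.44, -0.1, 8.2], "twist": 0, "gripper": 0.6}, {"translation": [0.44, -0.1, 8.28], "twist": 0, "gripper": 0.6}, {"translation": [0.44, -0.1, 8.28], "twist": 0, "gripper": 0.0}], "squeeze": 60}}

```text
clock: 1.45
eef_pos: [403.0, 311.8, 65.3]
tcp_rot: [-3.137, 0.006, 1.644]
contact_force: [0.3, 0.9, -0.3]
opening: 0.475
```

{"method": "arm_command", "body": {"plan": [{"translation": [0, 0, 0], "twist": 0, "gripper": 0}, {"translation": [0, 0, 0], "twist": 0, "gripper": 0}, {"translation": [0, 0, 0], "twist": 0, "gripper": 0}, {"translation": [0, 0, 0], "twist": 0, "gripper": 0}, {"translation": [0, 0, 0], "twist": 0, "gripper": 0}], "squeeze": 80}}

```text
clock: 1.87
eef_pos: [403.7, 312.9, 66.9]
tcp_rot: [-3.139, 0.004, 1.644]
contact_force: [-2.1, 0.7, 6.6]
opening: 0.102
```

{"method": "arm_command", "body": {"plan": [{"translation": [0, 0, -1.5], "twist": 0, "gripper": 0}, {"translation": [0, 0, -5], "twist": 0, "gripper": 0}, {"translation": [0, 0, -9], "twist": 0, "gripper": 0}, {"translation": [0, 0, -13], "twist": 0, "gripper": 0}, {"translation": [0, 0, -17], "twist": 0, "gripper": 0}]}}

```text
clock: 2.28
eef_pos: [403.4, 313.0, 239.0]
tcp_rot: [-3.139, 0.004, 1.644]
contact_force: [1.0, 1.0, -4.7]
opening: 0.098
```

```bash
python3 -c "
from h import *
to(675,-17.5,270,1.689);st()"
```

```text
t 2.28 pos [403.4 313.  239. ] rot [-3.139  0.004  1.644] F [ 1.   1.  -4.7] op 0.098
   move cm [-34.95  24.67  -3.04] twist -0.045 rows>= 11
t 2.28 pos [403.4 313.  239. ] rot [-3.139  0.004  1.644] F [ 1.   1.  -4.7] op 0.098 q [ 0.66  0.17  1.86 -0.    1.11 -0.99]
```

{"method": "arm_command", "body": {"plan": [{"translation": [-1.5, 1.0, -1.5], "twist": 0, "gripper": 0}, {"translation": [-4, 2.8, -3], "twist": 0, "gripper": 0}, {"translation": [-7, 4.9, -3], "twist": -0.01, "gripper": 0}, {"translation": [-10, 7.0, -3], "twist": -0.015, "gripper": 0}, {"translation": [-13, 9.2, -3], "twist": -0.02, "gripper": 0}]}}

```text
clock: 2.7
eef_pos: [504.9, 188.8, 270.1]
tcp_rot: [-3.139, 0.004, 1.665]
contact_force: [0.6, 0.5, -5.4]
opening: 0.103
```

{"method": "arm_command", "body": {"plan": [{"translation": [-3, 2.1, 0], "twist": -0.01, "gripper": 0}, {"translation": [-6, 4.2, 0], "twist": -0.01, "gripper": 0}, {"translation": [-9, 6.3, 0], "twist": -0.02, "gripper": 0}, {"translation": [-12, 8.5, 0], "twist": -0.02, "gripper": 0}, {"translation": [-14, 9.9, 0], "twist": -0.025, "gripper": 0}]}}

```text
clock: 3.12
eef_pos: [618.1, 55.8, 270.5]
tcp_rot: [-3.14, 0.005, 1.689]
contact_force: [0.2, 0.3, -4.2]
opening: 0.1
```

```bash
python3 -c "
from h import *
to(675,-17.5,270,1.689)"
```

```text
t 3.12 pos [618.1  55.8 270.5] rot [-3.14   0.005  1.689] F [ 0.2  0.3 -4.2] op 0.1
   move cm [-7.95  4.79  0.08] twist -0.0 rows>= 3
```

{"method": "arm_command", "body": {"plan": [{"translation": [-3, 1.8, 0], "twist": 0, "gripper": 0}, {"translation": [-6, 3.6, 0], "twist": 0, "gripper": 0}, {"translation": [-7.5, 4.5, 0.1], "twist": 0, "gripper": 0}, {"translation": [-7.95, 4.79, 0.1], "twist": 0, "gripper": 0}, {"translation": [-7.95, 4.79, 0.1], "twist": 0, "gripper": 0}]}}

```text
clock: 3.53
eef_pos: [675.0, -18.6, 269.3]
tcp_rot: [-3.139, 0.004, 1.687]
contact_force: [-0.6, 0.2, -5.2]
opening: 0.097
```

```bash
python3 -c "
from h import *
st()
crop('top',255,140,385,290,4,'g.png')
crop('side',265,60,415,255,3,'g2.png')
st()"
```

```text
t 3.53 pos [675.  -18.6 269.3] rot [-3.139  0.004  1.687] F [-0.6  0.2 -5.2] op 0.097 q [-0.03  0.4   1.47 -0.01  1.27 -1.71]
t 3.63 pos [674.1 -16.8 269.5] rot [-3.138  0.004  1.689] F [ 0.4  0.4 -5.2] op 0.101 q [-0.02  0.4   1.48 -0.    1.27 -1.71]
```

View pics/g.png

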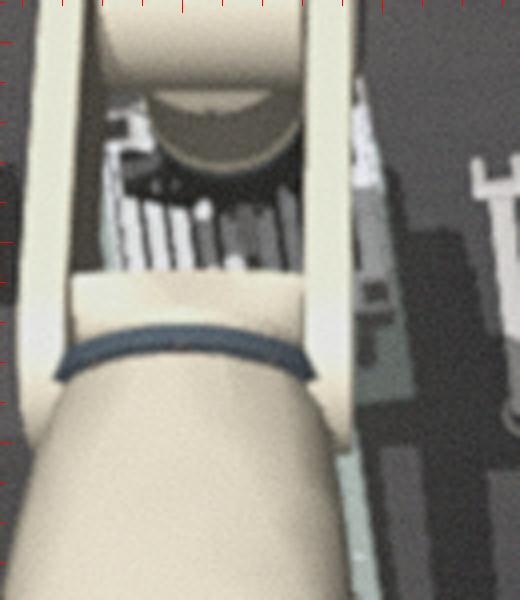

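View pics/g2.png

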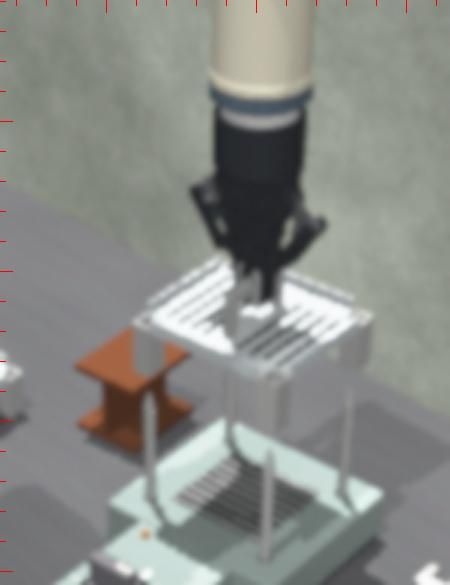

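```bash
cat >> h.py <<'E'
def ov(n,p,x0,y0,x1,y1,s,name,pts,img=None):
    """overlay predicted local points pts for pose p=(x,y,z,yaw)"""
    im=grab_frame(n) if img is None else img
    c=cv2.resize(im[y0:y1,x0:x1],None,fx=s,fy=s,interpolation=cv2.INTER_CUBIC)
    k,q=np.cos(p[3]),np.sin(p[3])
    for l in pts:
        u,v=proj(n,(p[0]+k*l[0]-q*l[1],p[1]+q*l[0]+k*l[1],p[2]+l[2]))
        cv2.drawMarker(c,(int(round((u-x0+.5)*s)),int(round((v-y0+.5)*s))),(0,0,255),cv2.MARKER_CROSS,14,1)
    cv2.imwrite('pics/'+name,c)
TOPH=[(a,b,50) for a in(-60,60) for b in(-68,68)]
E
python3 -c "
from h import *
im=grab_frame('side');st()
ov('side',(674.6,-17.7,203.5,.118),295,135,405,260,6,'g.png',TOPH+[(a,b,0) for a in(-60,60) for b in(-68,68)],im)
ov('side',(675.2,-17.5,55,.118),295,135,405,260,6,'g2.png',[(a,b,120) for a in(-60,60) for b in(-68,68)]+[(a,b,0) for a in(-60,60) for b in(-68,68)],im)
"
```

```text
t 3.68 pos [674.1 -16.4 269.7] rot [-3.139  0.004  1.689] F [-0.2  0.2 -5. ] op 0.103 q [-0.02  0.4   1.48 -0.    1.27 -1.71]
```

View pics/g.png

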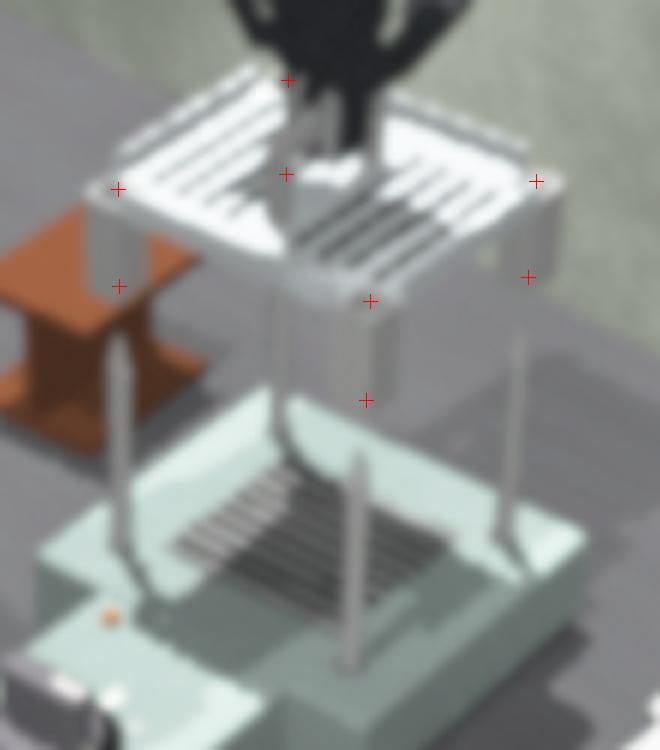

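View pics/g2.png

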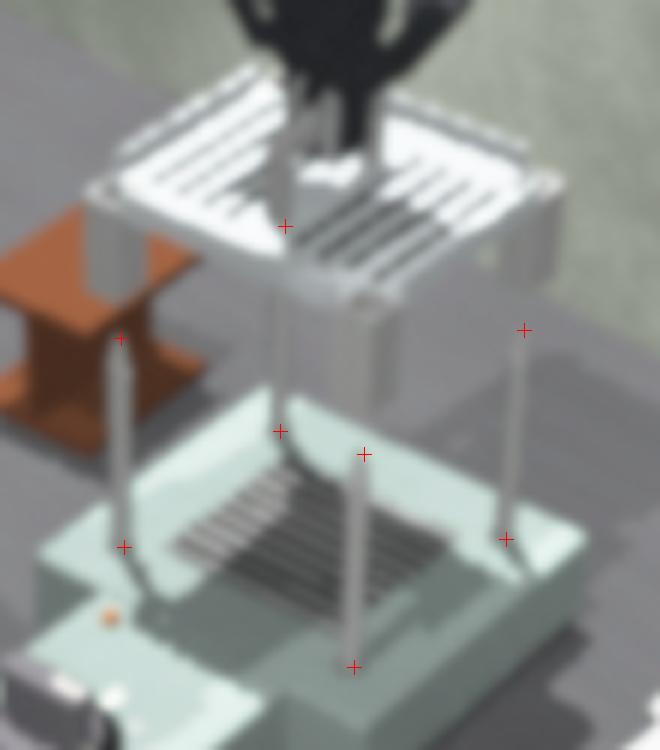

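```bash
python3 -c "
from h import *
to(675,-17.4,212,1.689)"
```

```text
t 3.68 pos [674.1 -16.4 269.7] rot [-3.139  0.004  1.689] F [-0.2  0.2 -5. ] op 0.103
   move cm [-0.09  0.1   5.77] twist 0.0 rows>= 2
```

{"method": "arm_command", "body": {"plan": [{"translation": [-0.09, 0.1, 1], "twist": 0, "gripper": 0}, {"translation": [-0.09, 0.1, 2], "twist": 0, "gripper": 0}, {"translation": [-0.09, 0.1, 3], "twist": 0, "gripper": 0}, {"translation": [-0.09, 0.1, 4.2], "twist": 0, "gripper": 0}, {"translation": [-0.09, 0.1, 5.5], "twist": 0, "gripper": 0}]}}

```text
clock: 4.1
eef_pos: [674.6, -17.1, 213.2]
tcp_rot: [-3.138, 0.004, 1.69]
contact_force: [0.0, -0.5, -4.7]
opening: 0.102
```

```bash
python3 -c "
from h import *
to(675,-17.4,160,1.689)"
```

```text
t 4.1 pos [674.6 -17.1 213.2] rot [-3.138  0.004  1.69 ] F [ 0.  -0.5 -4.7] op 0.102
   move cm [-0.02  0.05  5.32] twist 0.001 rows>= 2
```

Slid over the tips with no extra force. Continue.

{"method": "arm_command", "body": {"plan": [{"translation": [0, 0, 1.5], "twist": 0, "gripper": 0}, {"translation": [0, 0, 3], "twist": 0, "gripper": 0}, {"translation": [0, 0, 4.5], "twist": 0, "gripper": 0}, {"translation": [0, 0, 6], "twist": 0, "gripper": 0}, {"translation": [0, 0, 7.5], "twist": 0, "gripper": 0}]}}

```text
clock: 4.52
eef_pos: [674.0, -17.3, 136.2]
tcp_rot: [-3.137, 0.004, 1.69]
contact_force: [-0.5, -0.3, -4.6]
opening: 0.096
```

```bash
python3 -c "
from h import *
to(675,-17.4,121,1.689)"
```

```text
t 4.52 pos [674.  -17.3 136.2] rot [-3.137  0.004  1.69 ] F [-0.5 -0.3 -4.6] op 0.096
   move cm [-0.01  0.11  1.52] twist 0.001 rows>= 1
```

{"method": "arm_command", "body": {"plan": [{"translation": [0, 0.05, 0.5], "twist": 0, "gripper": 0}, {"translation": [0, 0.05, 0.9], "twist": 0, "gripper": 0}, {"translation": [0, 0.05, 1.2], "twist": 0, "gripper": 0}, {"translation": [0, 0.05, 1.4], "twist": 0, "gripper": 0}, {"translation": [0, 0.05, 1.55], "twist": 0, "gripper": 0}]}}

```text
clock: 4.93
eef_pos: [674.3, -17.4, 121.9]
tcp_rot: [-3.137, 0.004, 1.69]
contact_force: [-7.9, -0.0, 14.1]
opening: 0.095
```

{"method": "arm_command", "body": {"plan": [{"translation": [0, 0, 0], "twist": 0, "gripper": 0.2}, {"translation": [0, 0, 0], "twist": 0, "gripper": 0.4}, {"translation": [0, 0, 0], "twist": 0, "gripper": 0.5}, {"translation": [0, 0, 0], "twist": 0, "gripper": 0.5}, {"translation": [0, 0, 0], "twist": 0, "gripper": 0.5}]}}

```text
clock: 5.35
eef_pos: [674.6, -17.4, 122.3]
tcp_rot: [-3.138, 0.004, 1.69]
contact_force: [-0.3, 0.2, 0.6]
opening: 0.502
```

{"method": "arm_command", "body": {"plan": [{"translation": [0, 0, -2], "twist": 0, "gripper": 0.5}, {"translation": [0, 0, -5], "twist": 0, "gripper": 0.5}, {"translation": [0, 0, -8.5], "twist": 0, "gripper": 0.5}, {"translation": [0, 0, -12], "twist": 0, "gripper": 0.5}, {"translation": [0, 0, -15], "twist": 0, "gripper": 0.5}]}}

```text
clock: 5.77
eef_pos: [675.3, -16.7, 274.9]
tcp_rot: [-3.139, 0.004, 1.69]
contact_force: [0.4, -0.3, -0.3]
opening: 0.5
```

```bash
python3 -c "
from h import *
cv2.imwrite('pics/top1.png',grab_frame('top'));cv2.imwrite('pics/side1.png',grab_frame('side'))
to(500,-150,200,0.118)
to(342,-296,100,0.118)"
```

```text
t 5.87 pos [678.  -16.8 278.9] rot [3.136 0.005 1.69 ] F [ 0.8 -0.  -0.1] op 0.501
   move cm [-11.07 -19.3    7.83] twist 1.572 rows>= 13
t 5.87 pos [678.  -16.8 278.9] rot [3.136 0.005 1.69 ] F [ 0.8 -0.  -0.1] op 0.501
   move cm [-23.64 -36.78  17.79] twist 1.572 rows>= 13
```

View pics/side1.png

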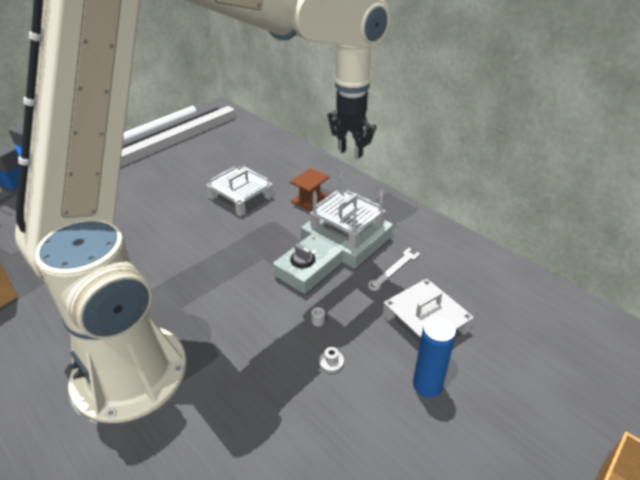

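View pics/top1.png

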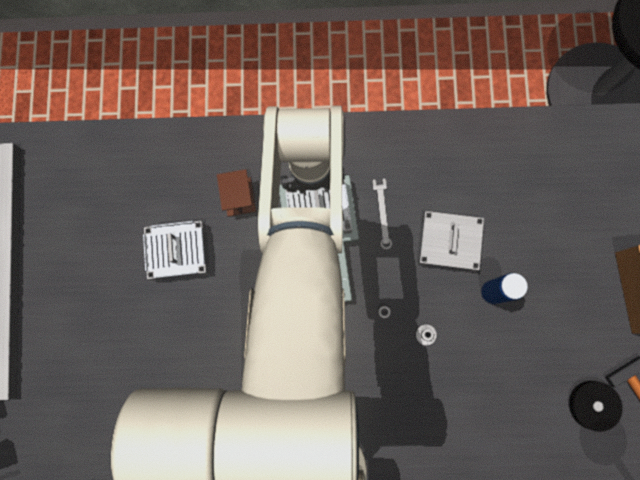

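{"method": "arm_command", "body": {"plan": [{"translation": [-1, -1.5, 0], "twist": 0.1, "gripper": 0.5}, {"translation": [-2.8, -4.3, 0], "twist": 0.2, "gripper": 0.5}, {"translation": [-4.8, -7.4, 0.5], "twist": 0.3, "gripper": 0.5}, {"translation": [-6.8, -10.6, 2], "twist": 0.42, "gripper": 0.6}, {"translation": [-8.8, -13.7, 4], "twist": 0.54, "gripper": 0.6}]}}

```text
clock: 6.28
eef_pos: [552.2, -121.3, 239.1]
tcp_rot: [3.131, 0.001, 1.145]
contact_force: [1.5, 0.1, -0.7]
opening: 0.6
```

```bash
python3 -c "
from h import *
to(342,-296,90,0.118)"
```

```text
t 6.28 pos [ 552.2 -121.3  239.1] rot [3.131e+00 1.000e-03 1.145e+00] F [ 1.5  0.1 -0.7] op 0.6
   move cm [-24.58 -12.07  14.81] twist 1.027 rows>= 9
```

{"method": "arm_command", "body": {"plan": [{"translation": [-2.5, -1.2, 1], "twist": 0.1, "gripper": 0.6}, {"translation": [-5.2, -2.5, 2.5], "twist": 0.2, "gripper": 0.6}, {"translation": [-8, -3.9, 4], "twist": 0.3, "gripper": 0.6}, {"translation": [-11, -5.4, 6], "twist": 0.42, "gripper": 0.6}, {"translation": [-14, -6.9, 8], "twist": 0.54, "gripper": 0.6}]}}

```text
clock: 6.7
eef_pos: [431.0, -221.3, 157.8]
tcp_rot: [3.131, -0.005, 0.599]
contact_force: [0.8, -0.9, 0.1]
opening: 0.6
```

```bash
python3 -c "
from h import *
to(342,-296,70,0.118)"
```

```text
t 6.7 pos [ 431.  -221.3  157.8] rot [ 3.131 -0.005  0.599] F [ 0.8 -0.9  0.1] op 0.6
   move cm [-11.61   1.05   8.74] twist 0.481 rows>= 4
```

{"method": "arm_command", "body": {"plan": [{"translation": [-3, 0.3, 2.2], "twist": 0.11, "gripper": 0.6}, {"translation": [-6, 0.6, 4.4], "twist": 0.22, "gripper": 0.6}, {"translation": [-9, 0.85, 6.6], "twist": 0.34, "gripper": 0.6}, {"translation": [-11, 1.0, 8.3], "twist": 0.44, "gripper": 0.6}, {"translation": [-11.61, 1.05, 8.74], "twist": 0.48, "gripper": 0.6}]}}

```text
clock: 7.12
eef_pos: [338.3, -295.9, 67.3]
tcp_rot: [3.138, -0.006, 0.112]
contact_force: [-0.3, 0.5, 0.5]
opening: 0.599
```

```bash
python3 -c "
from h import *
im=grab_frame('side')
crop('side',295,300,370,390,7,'g.png',im)
to(342,-296,13.5,0.118)
print(proj('side',sense()['eef_pos']))
print(atz('side',*[295+1.5,300],38))"
```

```text
t 7.17 pos [ 338.7 -295.9   67.6] rot [ 3.138 -0.006  0.112] F [-1.   0.2 -0.6] op 0.603
   move cm [0.3  0.02 5.41] twist -0.006 rows>= 2
[330.80905912 344.67192816]
[ 389.9 -123.4   38. ]
```

View pics/g.png

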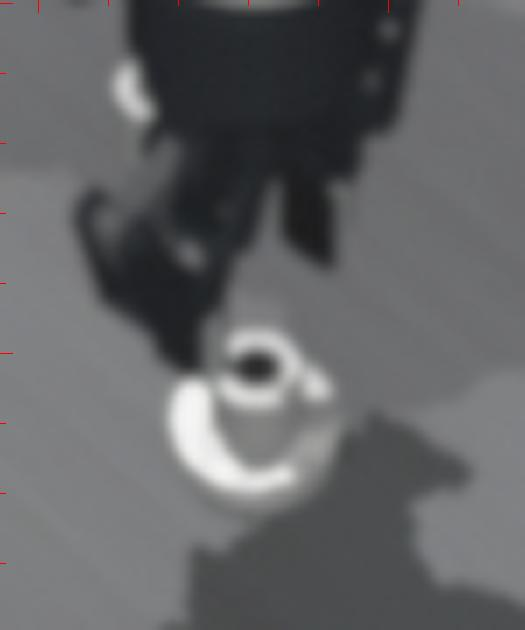

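{"method": "arm_command", "body": {"plan": [{"translation": [0.3, 0, 1.5], "twist": 0, "gripper": 0.6}, {"translation": [0.3, 0, 3], "twist": 0, "gripper": 0.6}, {"translation": [0.3, 0, 4.3], "twist": 0, "gripper": 0.6}, {"translation": [0.3, 0, 5.3], "twist": 0, "gripper": 0.6}, {"translation": [0.3, 0, 5.3], "twist": 0, "gripper": 0.6}]}}

```text
clock: 7.58
eef_pos: [341.6, -295.0, 13.2]
tcp_rot: [3.139, -0.005, 0.113]
contact_force: [0.0, 0.5, 0.3]
opening: 0.598
```

{"method": "arm_command", "body": {"plan": [{"translation": [0, 0, 0], "twist": 0, "gripper": 0.3}, {"translation": [0, 0, 0], "twist": 0, "gripper": 0.2}, {"translation": [0, 0, 0], "twist": 0, "gripper": 0.2}, {"translation": [0, 0, 0], "twist": 0, "gripper": 0.2}, {"translation": [0, 0, 0], "twist": 0, "gripper": 0.2}], "squeeze": 60}}

```text
clock: 8.0
eef_pos: [341.9, -295.1, 13.8]
tcp_rot: [3.139, -0.005, 0.113]
contact_force: [-0.3, 2.4, 4.1]
opening: 0.332
```

{"method": "arm_command", "body": {"plan": [{"translation": [0, 0, -1], "twist": 0, "gripper": 0.2}, {"translation": [0, 0, -4], "twist": 0, "gripper": 0.2}, {"translation": [0, 0, -8], "twist": 0, "gripper": 0.2}, {"translation": [0, 0, -12], "twist": 0, "gripper": 0.2}, {"translation": [0, 0, -16], "twist": 0, "gripper": 0.2}]}}

```text
clock: 8.42
eef_pos: [340.3, -294.3, 176.2]
tcp_rot: [3.139, -0.005, 0.113]
contact_force: [1.0, -1.3, -2.3]
opening: 0.334
```

```bash
python3 -c "
from h import *
to(679.6,-54.2,230,0.118)"
```

```text
t 8.42 pos [ 340.3 -294.3  176.2] rot [ 3.139 -0.005  0.113] F [ 1.  -1.3 -2.3] op 0.334
   move cm [ 36.44 -20.01  -5.24] twist -0.005 rows>= 11
```

{"method": "arm_command", "body": {"plan": [{"translation": [2, -1.1, -2], "twist": 0, "gripper": 0.2}, {"translation": [5, -2.7, -4], "twist": 0, "gripper": 0.2}, {"translation": [8, -4.4, -5.2], "twist": 0, "gripper": 0.2}, {"translation": [11.5, -6.3, -5.2], "twist": 0, "gripper": 0.2}, {"translation": [15, -8.2, -5.2], "twist": 0, "gripper": 0.2}]}}

```text
clock: 8.83
eef_pos: [481.2, -194.8, 231.0]
tcp_rot: [3.137, -0.008, 0.112]
contact_force: [0.5, -0.9, -2.7]
opening: 0.333
```

{"method": "arm_command", "body": {"plan": [{"translation": [3.5, -1.9, 0], "twist": 0, "gripper": 0.2}, {"translation": [7, -3.8, 0], "twist": 0, "gripper": 0.2}, {"translation": [10.5, -5.8, 0], "twist": 0, "gripper": 0.2}, {"translation": [14, -7.7, 0], "twist": 0, "gripper": 0.2}, {"translation": [17, -9.4, 0], "twist": 0, "gripper": 0.2}]}}

```text
clock: 9.25
eef_pos: [641.1, -80.5, 232.7]
tcp_rot: [3.137, -0.008, 0.113]
contact_force: [-0.5, -1.4, -2.2]
opening: 0.329
```

```bash
python3 -c "
from h import *
to(679.6,-54.2,170,0.118)"
```

```text
t 9.25 pos [641.1 -80.5 232.7] rot [ 3.137 -0.008  0.113] F [-0.5 -1.4 -2.2] op 0.329
   move cm [ 4.07 -2.21  6.3 ] twist -0.005 rows>= 2
```

{"method": "arm_command", "body": {"plan": [{"translation": [2, -1.1, 0], "twist": 0, "gripper": 0.2}, {"translation": [3.8, -2.1, 0], "twist": 0, "gripper": 0.2}, {"translation": [4.07, -2.2, 1], "twist": 0, "gripper": 0.2}, {"translation": [4.07, -2.2, 2.5], "twist": 0, "gripper": 0.2}, {"translation": [4.07, -2.2, 2.5], "twist": 0, "gripper": 0.2}]}}

```text
clock: 9.67
eef_pos: [677.1, -53.9, 205.1]
tcp_rot: [3.138, -0.003, 0.113]
contact_force: [-1.7, 0.3, -3.6]
opening: 0.331
```

```bash
python3 -c "
from h import *
crop('side',295,130,415,270,5,'g.png')
to(679.6,-54.2,119.5,0.118)"
```

```text
t 9.72 pos [677.3 -54.2 206.4] rot [ 3.138 -0.004  0.113] F [ 0.6 -0.  -1.9] op 0.331
   move cm [ 0.19 -0.01  8.69] twist -0.005 rows>= 3
```

View pics/g.png

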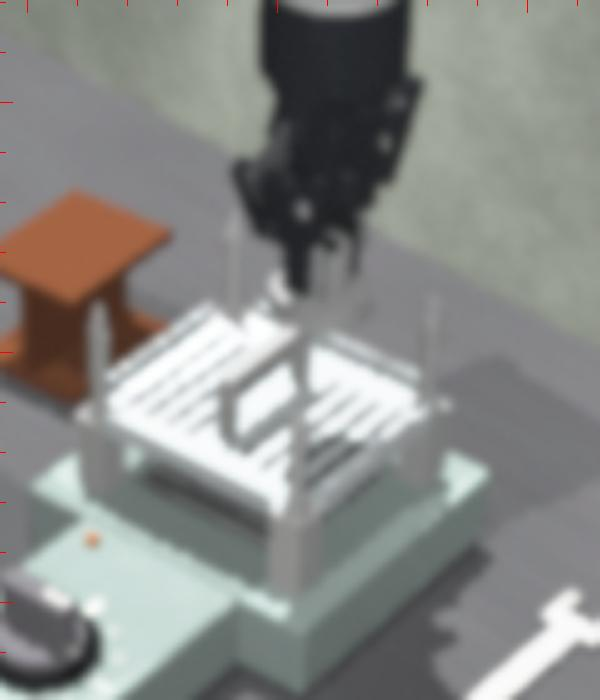

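{"method": "arm_command", "body": {"plan": [{"translation": [0.19, 0, 2.5], "twist": 0, "gripper": 0.2}, {"translation": [0.19, 0, 5], "twist": 0, "gripper": 0.2}, {"translation": [0.19, 0, 7], "twist": 0, "gripper": 0.2}, {"translation": [0.19, 0, 8], "twist": 0, "gripper": 0.2}, {"translation": [0.19, 0, 8.6], "twist": 0, "gripper": 0.2}]}}

```text
clock: 10.13
eef_pos: [678.7, -54.7, 119.7]
tcp_rot: [3.138, -0.002, 0.112]
contact_force: [-0.5, 0.8, -2.1]
opening: 0.326
```

```bash
python3 -c "
from h import *
to(679.6,-54.2,118.5,0.118)"
```

```text
t 10.13 pos [678.7 -54.7 119.7] rot [ 3.138e+00 -2.000e-03  1.120e-01] F [-0.5  0.8 -2.1] op 0.326
   move cm [ 0.1  -0.04  0.12] twist -0.006 rows>= 1
```

{"method": "arm_command", "body": {"plan": [{"translation": [0.1, 0, 0.1], "twist": 0, "gripper": 0.2}, {"translation": [0.1, 0, 0.2], "twist": 0, "gripper": 0.2}, {"translation": [0.1, 0, 0.2], "twist": 0, "gripper": 0.45}, {"translation": [0.1, 0, 0.1], "twist": 0, "gripper": 0.6}, {"translation": [0.1, 0, 0.1], "twist": 0, "gripper": 0.6}]}}

```text
clock: 10.55
eef_pos: [680.6, -54.7, 120.3]
tcp_rot: [3.138, -0.005, 0.112]
contact_force: [-0.1, -0.3, 0.3]
opening: 0.604
```

{"method": "arm_command", "body": {"plan": [{"translation": [0, 0, -1], "twist": 0, "gripper": 0.6}, {"translation": [0, 0, -4], "twist": 0, "gripper": 0.6}, {"translation": [0, 0, -8], "twist": 0, "gripper": 0.6}, {"translation": [0, 0, -12], "twist": 0, "gripper": 0.6}, {"translation": [0, 0, -15], "twist": 0, "gripper": 0.6}]}}

```text
clock: 10.97
eef_pos: [680.7, -54.2, 275.3]
tcp_rot: [3.137, -0.009, 0.112]
contact_force: [0.9, 0.1, -0.4]
opening: 0.602
```

```bash
python3 -c "
from h import *
crop('side',295,130,415,270,5,'g.png')
cv2.imwrite('pics/top2.png',grab_frame('top'))
to(583,370.5,266,1.657)"
```

```text
t 11.07 pos [683.1 -54.4 278.7] rot [ 3.135 -0.016  0.112] F [0.3 0.8 0. ] op 0.602
   move cm [ -5.2  -43.35   0.92] twist -1.545 rows>= 13
```

View pics/g.png

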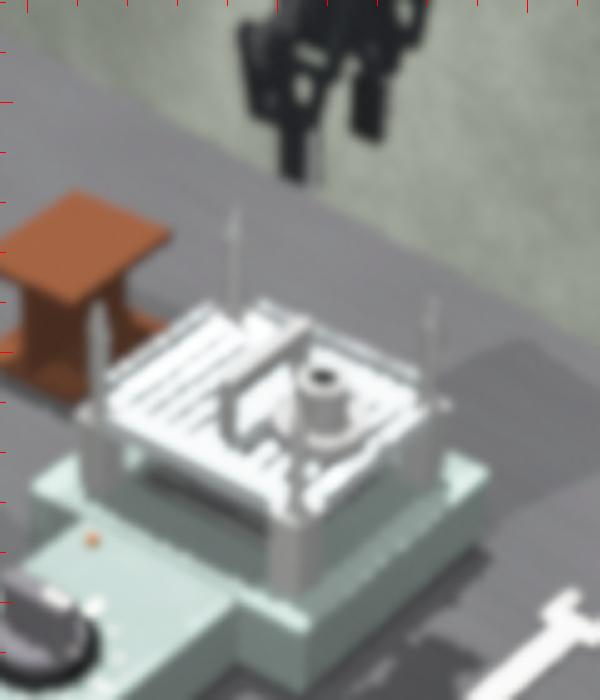

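View pics/top2.png

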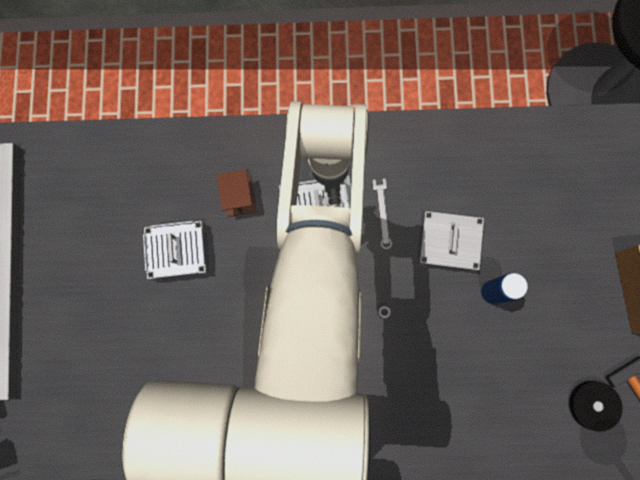

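{"method": "arm_command", "body": {"plan": [{"translation": [-0.1, -1.5, 0], "twist": -0.1, "gripper": 0.6}, {"translation": [-0.5, -4, 0], "twist": -0.2, "gripper": 0.6}, {"translation": [-0.9, -7, 0], "twist": -0.31, "gripper": 0.6}, {"translation": [-1.3, -10.5, 0], "twist": -0.42, "gripper": 0.6}, {"translation": [-1.7, -14, 0], "twist": -0.53, "gripper": 0.6}]}}

```text
clock: 11.48
eef_pos: [650.0, 83.8, 278.1]
tcp_rot: [3.128, -0.012, 0.647]
contact_force: [0.9, -0.0, -0.2]
opening: 0.6
```

```bash
python3 -c "
from h import *
to(583,370.5,200,1.657)"
```

```text
t 11.48 pos [650.   83.8 278.1] rot [ 3.128 -0.012  0.647] F [ 0.9 -0.  -0.2] op 0.6
   move cm [ 11.84 -27.03   7.58] twist -1.01 rows>= 9
```

{"method": "arm_command", "body": {"plan": [{"translation": [1.4, -3.2, 0.5], "twist": -0.11, "gripper": 0.6}, {"translation": [2.8, -6.4, 1], "twist": -0.22, "gripper": 0.6}, {"translation": [4.2, -9.6, 2], "twist": -0.33, "gripper": 0.6}, {"translation": [5.6, -12.8, 3], "twist": -0.44, "gripper": 0.6}, {"translation": [7, -16, 4], "twist": -0.55, "gripper": 0.6}]}}

```text
clock: 11.9
eef_pos: [609.5, 255.1, 237.1]
tcp_rot: [3.123, -0.003, 1.202]
contact_force: [2.0, -1.4, 1.1]
opening: 0.602
```

```bash
python3 -c "
from h import *
to(583,370.5,140,1.657)"
```

```text
t 11.9 pos [609.5 255.1 237.1] rot [ 3.123e+00 -3.000e-03  1.202e+00] F [ 2.  -1.4  1.1] op 0.602
   move cm [ 9.78 -6.81  9.61] twist -0.455 rows>= 4
```

{"method": "arm_command", "body": {"plan": [{"translation": [2.5, -1.7, 2.4], "twist": -0.11, "gripper": 0.6}, {"translation": [5, -3.4, 4.8], "twist": -0.22, "gripper": 0.6}, {"translation": [7.5, -5.1, 7], "twist": -0.33, "gripper": 0.6}, {"translation": [9.4, -6.5, 9], "twist": -0.43, "gripper": 0.6}, {"translation": [9.78, -6.81, 9.6], "twist": -0.455, "gripper": 0.6}]}}

```text
clock: 12.32
eef_pos: [580.4, 373.3, 137.0]
tcp_rot: [3.127, 0.006, 1.665]
contact_force: [-0.5, -0.5, -0.2]
opening: 0.601
```

```bash
python3 -c "
from h import *
to(583.3,370.5,66,1.657)
crop('side',185,120,295,230,6,'g.png')
to(583.3,370.5,66,1.657)"
```

```text
t 12.32 pos [580.4 373.3 137. ] rot [3.127 0.006 1.665] F [-0.5 -0.5 -0.2] op 0.601
   move cm [-0.26  0.16  7.11] twist 0.008 rows>= 2
t 12.37 pos [580.6 372.3 137.1] rot [3.127 0.007 1.663] F [ 0.4  0.9 -0.7] op 0.603
   move cm [-0.15  0.15  7.11] twist 0.006 rows>= 2
```

View pics/g.png

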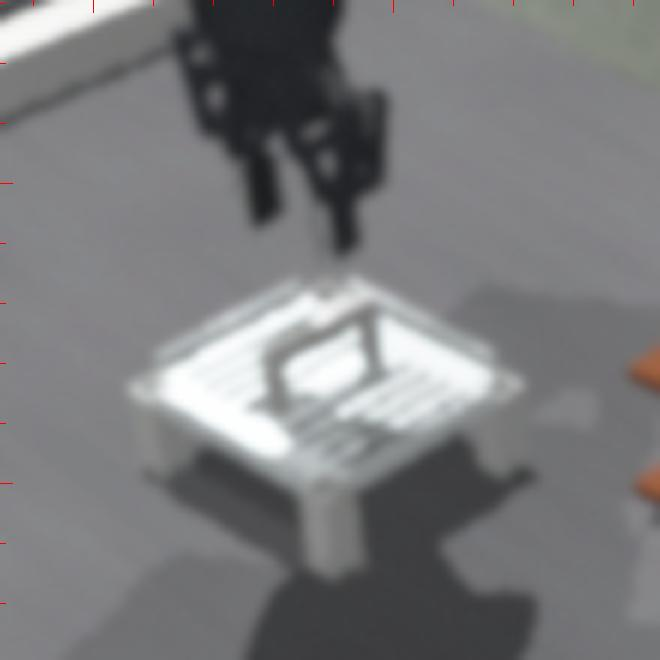

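{"method": "arm_command", "body": {"plan": [{"translation": [-0.15, 0.15, 2], "twist": 0.006, "gripper": 0.6}, {"translation": [-0.15, 0.15, 4], "twist": 0.006, "gripper": 0.6}, {"translation": [-0.15, 0.15, 6], "twist": 0.006, "gripper": 0.6}, {"translation": [-0.15, 0.15, 7.1], "twist": 0.006, "gripper": 0.6}, {"translation": [-0.15, 0.15, 7.1], "twist": 0.006, "gripper": 0.3}]}}

```text
clock: 12.78
eef_pos: [582.6, 368.9, 64.5]
tcp_rot: [3.13, 0.008, 1.655]
contact_force: [-0.1, 0.4, -0.7]
opening: 0.475
```

{"method": "arm_command", "body": {"plan": [{"translation": [0, 0, 0], "twist": 0, "gripper": 0}, {"translation": [0, 0, 0], "twist": 0, "gripper": 0}, {"translation": [0, 0, 0], "twist": 0, "gripper": 0}, {"translation": [0, 0, 0], "twist": 0, "gripper": 0}, {"translation": [0, 0, 0], "twist": 0, "gripper": 0}], "squeeze": 80}}

```text
clock: 13.2
eef_pos: [583.6, 369.2, 66.3]
tcp_rot: [3.127, 0.007, 1.655]
contact_force: [0.0, -1.5, 6.8]
opening: 0.101
```

{"method": "arm_command", "body": {"plan": [{"translation": [0, 0, -1.5], "twist": 0, "gripper": 0}, {"translation": [0, 0, -5], "twist": 0, "gripper": 0}, {"translation": [0, 0, -9], "twist": 0, "gripper": 0}, {"translation": [0, 0, -13], "twist": 0, "gripper": 0}, {"translation": [0, 0, -17], "twist": 0, "gripper": 0}]}}

```text
clock: 13.62
eef_pos: [580.4, 369.9, 237.7]
tcp_rot: [3.129, 0.008, 1.655]
contact_force: [1.0, 0.2, -4.4]
opening: 0.099
```

```bash
python3 -c "
from h import *
to(675,-17.5,275,1.689)"
```

```text
t 13.62 pos [580.4 369.9 237.7] rot [3.129 0.008 1.655] F [ 1.   0.2 -4.4] op 0.099
   move cm [-39.43   6.22  -3.33] twist -0.034 rows>= 10
```

{"method": "arm_command", "body": {"plan": [{"translation": [-1.5, 0.2, -1.5], "twist": 0, "gripper": 0}, {"translation": [-4, 0.6, -3], "twist": -0.01, "gripper": 0}, {"translation": [-7, 1.1, -3.3], "twist": -0.015, "gripper": 0}, {"translation": [-10.5, 1.6, -3.3], "twist": -0.02, "gripper": 0}, {"translation": [-14, 2.2, -3.3], "twist": -0.025, "gripper": 0}]}}

```text
clock: 14.03
eef_pos: [613.2, 231.4, 272.5]
tcp_rot: [3.129, 0.008, 1.681]
contact_force: [0.2, -0.0, -3.5]
opening: 0.104
```

{"method": "arm_command", "body": {"plan": [{"translation": [-3.5, 0.55, 0], "twist": 0, "gripper": 0}, {"translation": [-7, 1.1, 0], "twist": 0, "gripper": 0}, {"translation": [-10.5, 1.65, 0], "twist": 0, "gripper": 0}, {"translation": [-14, 2.2, 0], "twist": 0, "gripper": 0}, {"translation": [-17, 2.7, 0], "twist": -0.01, "gripper": 0}]}}

```text
clock: 14.45
eef_pos: [658.5, 63.1, 274.2]
tcp_rot: [3.13, 0.009, 1.691]
contact_force: [1.1, 0.2, -3.3]
opening: 0.099
```

```bash
python3 -c "
from h import *
to(675,-17.5,275,1.689)"
```

```text
t 14.45 pos [658.5  63.1 274.2] rot [3.13  0.009 1.691] F [ 1.1  0.2 -3.3] op 0.099
   move cm [-8.2   0.67 -0.  ] twist 0.002 rows>= 2
```

{"method": "arm_command", "body": {"plan": [{"translation": [-3, 0.25, 0], "twist": 0, "gripper": 0}, {"translation": [-6, 0.5, 0], "twist": 0, "gripper": 0}, {"translation": [-7.8, 0.64, 0], "twist": 0, "gripper": 0}, {"translation": [-8.2, 0.67, 0], "twist": 0, "gripper": 0}, {"translation": [-8.2, 0.67, 0], "twist": 0, "gripper": 0}]}}

```text
clock: 14.87
eef_pos: [674.7, -18.9, 274.6]
tcp_rot: [3.131, 0.009, 1.689]
contact_force: [0.2, 1.1, -2.7]
opening: 0.101
```

```bash
python3 -c "
from h import *
crop('side',295,120,415,260,5,'g.png')
to(675,-17.4,213,1.689)"
```

```text
t 14.92 pos [674.5 -17.6 274.6] rot [3.13  0.008 1.69 ] F [-0.4  0.3 -3.6] op 0.099
   move cm [ 0.07 -0.02  6.16] twist 0.001 rows>= 2
```

View pics/g.png

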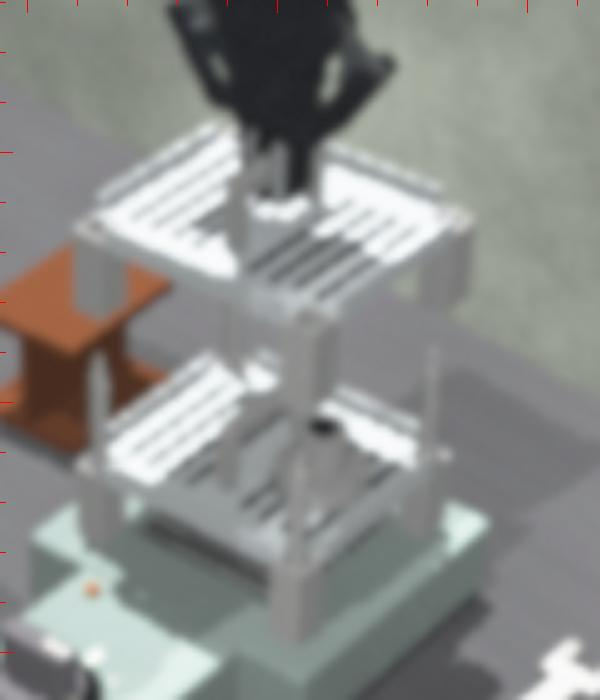

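Legs line up above posts. Lower, home TCP height for tier 2 is ~171.5.

{"method": "arm_command", "body": {"plan": [{"translation": [0.02, -0.02, 1.5], "twist": 0, "gripper": 0}, {"translation": [0.02, -0.02, 3], "twist": 0, "gripper": 0}, {"translation": [0.02, -0.02, 4], "twist": 0, "gripper": 0}, {"translation": [0.02, -0.02, 5], "twist": 0, "gripper": 0}, {"translation": [0.02, -0.02, 6], "twist": 0, "gripper": 0}]}}

```text
clock: 15.33
eef_pos: [675.0, -16.9, 214.0]
tcp_rot: [3.131, 0.008, 1.691]
contact_force: [0.4, -0.1, -4.8]
opening: 0.098
```

```bash
python3 -c "
from h import *
to(675,-17.4,171.5,1.689)"
```

```text
t 15.33 pos [675.  -16.9 214. ] rot [3.131 0.008 1.691] F [ 0.4 -0.1 -4.8] op 0.098
   move cm [-0.01 -0.05  4.25] twist 0.002 rows>= 2
```

{"method": "arm_command", "body": {"plan": [{"translation": [0, 0, 1.5], "twist": 0, "gripper": 0}, {"translation": [0, 0, 2.7], "twist": 0, "gripper": 0}, {"translation": [0, 0, 3.4], "twist": 0, "gripper": 0}, {"translation": [0, 0, 3.9], "twist": 0, "gripper": 0}, {"translation": [0, 0, 4.2], "twist": 0, "gripper": 0}]}}

```text
clock: 15.75
eef_pos: [675.3, -17.2, 171.3]
tcp_rot: [3.131, 0.008, 1.691]
contact_force: [-2.3, -2.8, 0.9]
opening: 0.102
```

```bash
python3 -c "
from h import *
to(675,-17.4,171.5,1.689)"
```

```text
t 15.75 pos [675.3 -17.2 171.3] rot [3.131 0.008 1.691] F [-2.3 -2.8  0.9] op 0.102
   move cm [-0.02 -0.03 -0.02] twist 0.002 rows>= 1
```

Contact beginning; press 1.5 mm more then release.

{"method": "arm_command", "body": {"plan": [{"translation": [0, 0, 0.1], "twist": 0, "gripper": 0}, {"translation": [0, 0, 0.15], "twist": 0, "gripper": 0}, {"translation": [0, 0, 0.1], "twist": 0, "gripper": 0.2}, {"translation": [0, 0, 0.1], "twist": 0, "gripper": 0.4}, {"translation": [0, 0, 0.1], "twist": 0, "gripper": 0.5}]}}

```text
clock: 16.17
eef_pos: [676.2, -17.2, 171.3]
tcp_rot: [3.129, 0.008, 1.691]
contact_force: [0.4, -0.3, 0.2]
opening: 0.472
```

{"method": "arm_command", "body": {"plan": [{"translation": [0, 0, -1], "twist": 0, "gripper": 0.5}, {"translation": [0, 0, -4], "twist": 0, "gripper": 0.5}, {"translation": [0, 0, -7], "twist": 0, "gripper": 0.5}, {"translation": [0, 0, -9], "twist": 0, "gripper": 0.5}, {"translation": [0, 0, -10], "twist": 0, "gripper": 0.5}]}}

```text
clock: 16.58
eef_pos: [676.5, -16.6, 275.9]
tcp_rot: [3.123, 0.009, 1.691]
contact_force: [0.2, 0.3, -0.2]
opening: 0.501
```

```bash
python3 -c "
from h import *
im=grab_frame('side')
crop('side',295,120,415,260,5,'g.png',im);cv2.imwrite('pics/side3.png',im)
t=grab_frame('top');crop('top',365,200,535,350,4,'g2.png',t)
to(404,-185.6,150,0.118)"
```

```text
t 16.68 pos [676.  -16.6 274.1] rot [3.125 0.009 1.691] F [ 0.3 -0.3 -0.4] op 0.503
   move cm [-13.42 -29.23  12.04] twist 1.573 rows>= 13
```

View pics/g.png

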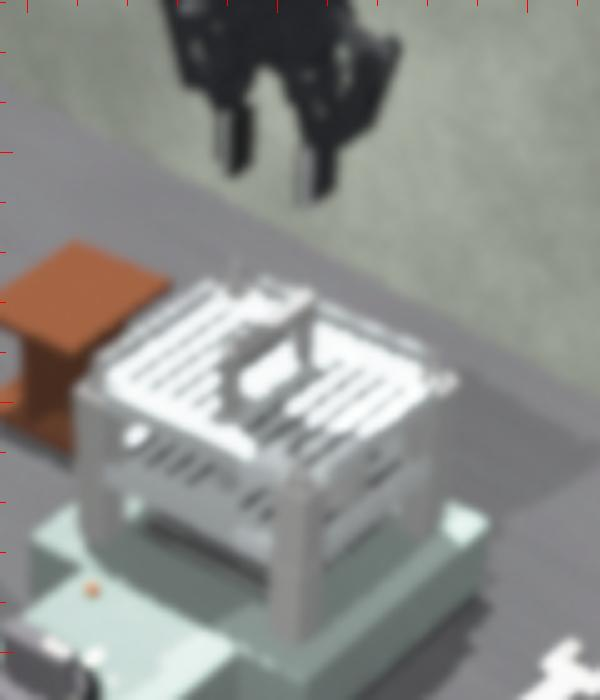

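View pics/g2.png

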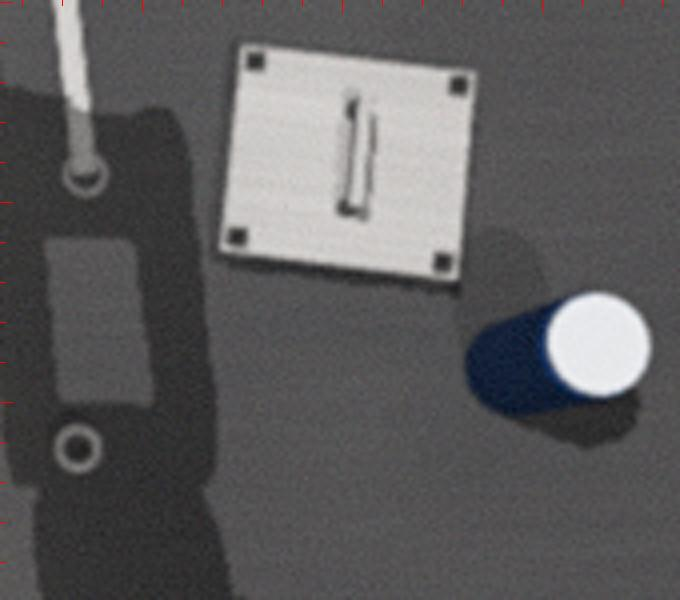

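{"method": "arm_command", "body": {"plan": [{"translation": [-0.7, -1.5, 0], "twist": 0.1, "gripper": 0.5}, {"translation": [-2, -4.3, 0], "twist": 0.2, "gripper": 0.5}, {"translation": [-3.3, -7.2, 0.5], "twist": 0.31, "gripper": 0.6}, {"translation": [-4.7, -10.2, 2], "twist": 0.42, "gripper": 0.6}, {"translation": [-6.1, -13.2, 4], "twist": 0.54, "gripper": 0.6}]}}

```text
clock: 17.1
eef_pos: [551.8, -93.7, 231.6]
tcp_rot: [3.122, -0.001, 1.146]
contact_force: [0.9, -0.7, -0.7]
opening: 0.597
```

```bash
python3 -c "
from h import *
to(404,-185.6,120,0.118)"
```

```text
t 17.1 pos [551.8 -93.7 231.6] rot [ 3.122e+00 -1.000e-03  1.146e+00] F [ 0.9 -0.7 -0.7] op 0.597
   move cm [-14.48  -9.89  10.95] twist 1.028 rows>= 9
```

{"method": "arm_command", "body": {"plan": [{"translation": [-1.8, -1.2, 1], "twist": 0.11, "gripper": 0.6}, {"translation": [-3.6, -2.5, 2.2], "twist": 0.22, "gripper": 0.6}, {"translation": [-5.6, -3.8, 3.6], "twist": 0.33, "gripper": 0.6}, {"translation": [-7.6, -5.2, 5], "twist": 0.44, "gripper": 0.6}, {"translation": [-9.4, -6.4, 6.5], "twist": 0.55, "gripper": 0.6}]}}

```text
clock: 17.52
eef_pos: [453.6, -153.5, 163.4]
tcp_rot: [3.127, -0.01, 0.591]
contact_force: [0.7, -1.1, 0.1]
opening: 0.597
```

```bash
python3 -c "
from h import *
to(404,-185.6,70,0.118)"
```

```text
t 17.52 pos [ 453.6 -153.5  163.4] rot [ 3.127 -0.01   0.591] F [ 0.7 -1.1  0.1] op 0.597
   move cm [-6.   -0.24  9.28] twist 0.473 rows>= 4
```

{"method": "arm_command", "body": {"plan": [{"translation": [-1.6, 0, 2.4], "twist": 0.11, "gripper": 0.6}, {"translation": [-3.2, -0.1, 4.8], "twist": 0.22, "gripper": 0.6}, {"translation": [-4.8, -0.2, 7], "twist": 0.33, "gripper": 0.6}, {"translation": [-5.8, -0.24, 8.8], "twist": 0.43, "gripper": 0.6}, {"translation": [-6, -0.24, 9.2], "twist": 0.473, "gripper": 0.6}]}}

```text
clock: 17.93
eef_pos: [399.4, -184.6, 67.1]
tcp_rot: [3.137, -0.009, 0.111]
contact_force: [-0.8, -0.3, -0.3]
opening: 0.601
```

```bash
python3 -c "
from h import *
crop('side',285,260,360,350,7,'g.png')
to(404,-185.6,10,0.118)"
```

```text
t 17.98 pos [ 400.1 -184.7   67.5] rot [ 3.137 -0.01   0.11 ] F [-0.   1.2 -1. ] op 0.601
   move cm [0.32 0.1  5.76] twist -0.008 rows>= 2
```

View pics/g.png

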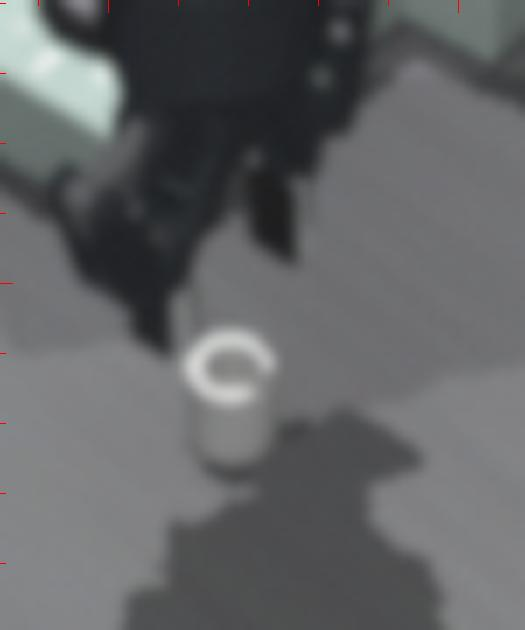

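{"method": "arm_command", "body": {"plan": [{"translation": [0.32, 0.1, 1.5], "twist": 0, "gripper": 0.6}, {"translation": [0.32, 0.1, 3], "twist": 0, "gripper": 0.6}, {"translation": [0.32, 0.1, 4.5], "twist": 0, "gripper": 0.6}, {"translation": [0.32, 0.1, 5.6], "twist": 0, "gripper": 0.6}, {"translation": [0.32, 0.1, 5.6], "twist": 0, "gripper": 0.6}]}}

```text
clock: 18.4
eef_pos: [402.5, -184.7, 9.6]
tcp_rot: [3.139, -0.007, 0.112]
contact_force: [-0.8, 1.3, 0.7]
opening: 0.6
```

{"method": "arm_command", "body": {"plan": [{"translation": [0, 0, 0], "twist": 0, "gripper": 0.3}, {"translation": [0, 0, 0], "twist": 0, "gripper": 0.2}, {"translation": [0, 0, 0], "twist": 0, "gripper": 0.2}, {"translation": [0, 0, 0], "twist": 0, "gripper": 0.2}, {"translation": [0, 0, 0], "twist": 0, "gripper": 0.2}], "squeeze": 60}}

```text
clock: 18.82
eef_pos: [402.8, -184.8, 10.1]
tcp_rot: [3.138, -0.007, 0.112]
contact_force: [0.6, -0.1, -1.2]
opening: 0.36
```

{"method": "arm_command", "body": {"plan": [{"translation": [0, 0, -1], "twist": 0, "gripper": 0.2}, {"translation": [0, 0, -4], "twist": 0, "gripper": 0.2}, {"translation": [0, 0, -8], "twist": 0, "gripper": 0.2}, {"translation": [0, 0, -12], "twist": 0, "gripper": 0.2}, {"translation": [0, 0, -16], "twist": 0, "gripper": 0.2}]}}

```text
clock: 19.23
eef_pos: [400.8, -184.0, 172.6]
tcp_rot: [3.138, -0.007, 0.112]
contact_force: [1.7, 0.2, -1.7]
opening: 0.358
```

```bash
python3 -c "
from h import *
to(679.6,-54.2,230,0.118)"
```

```text
t 19.23 pos [ 400.8 -184.   172.6] rot [ 3.138 -0.007  0.112] F [ 1.7  0.2 -1.7] op 0.358
   move cm [29.2  -9.76 -5.56] twist -0.006 rows>= 8
```

{"method": "arm_command", "body": {"plan": [{"translation": [1.5, -0.5, -2], "twist": 0, "gripper": 0.2}, {"translation": [4.5, -1.5, -4], "twist": 0, "gripper": 0.2}, {"translation": [8, -2.7, -5.8], "twist": 0, "gripper": 0.2}, {"translation": [11.5, -3.8, -5.8], "twist": 0, "gripper": 0.2}, {"translation": [15, -5, -5.8], "twist": 0, "gripper": 0.2}]}}

```text
clock: 19.65
eef_pos: [545.8, -116.8, 234.5]
tcp_rot: [3.137, -0.011, 0.112]
contact_force: [0.5, -0.0, -1.5]
opening: 0.359
```

{"method": "arm_command", "body": {"plan": [{"translation": [3.5, -1.2, 0], "twist": 0, "gripper": 0.2}, {"translation": [7, -2.4, 0], "twist": 0, "gripper": 0.2}, {"translation": [10.5, -3.5, 0], "twist": 0, "gripper": 0.2}, {"translation": [12.5, -4.2, 0], "twist": 0, "gripper": 0.2}, {"translation": [13.2, -4.5, 0], "twist": 0, "gripper": 0.2}]}}

```text
clock: 20.07
eef_pos: [674.3, -55.6, 236.4]
tcp_rot: [3.137, -0.013, 0.114]
contact_force: [-1.4, 0.4, -0.6]
opening: 0.358
```

```bash
python3 -c "
from h import *
crop('side',295,110,415,250,5,'g.png')
to(679.6,-54.2,165.5,0.118)"
```

```text
t 20.12 pos [673.7 -55.7 236.1] rot [ 3.137 -0.012  0.113] F [-0.6  0.8 -1. ] op 0.362
   move cm [ 0.51 -0.11  7.07] twist -0.005 rows>= 2
```

View pics/g.png

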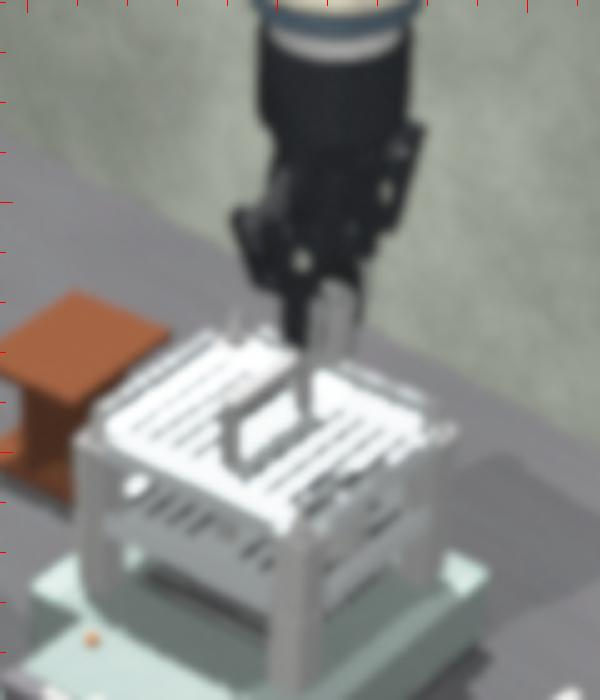

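{"method": "arm_command", "body": {"plan": [{"translation": [0.5, -0.1, 2.5], "twist": 0, "gripper": 0.2}, {"translation": [0.5, -0.1, 4.5], "twist": 0, "gripper": 0.2}, {"translation": [0.5, -0.1, 6], "twist": 0, "gripper": 0.2}, {"translation": [0.5, -0.1, 6.7], "twist": 0, "gripper": 0.2}, {"translation": [0.5, -0.1, 7.0], "twist": 0, "gripper": 0.2}]}}

```text
clock: 20.53
eef_pos: [677.7, -54.9, 165.4]
tcp_rot: [3.137, -0.01, 0.113]
contact_force: [-1.2, 0.1, -1.3]
opening: 0.364
```

```bash
python3 -c "
from h import *
to(679.6,-54.2,165.0,0.118)"
```

```text
t 20.53 pos [677.7 -54.9 165.4] rot [ 3.137 -0.01   0.113] F [-1.2  0.1 -1.3] op 0.364
   move cm [ 0.2  -0.05  0.05] twist -0.005 rows>= 1
```

{"method": "arm_command", "body": {"plan": [{"translation": [0.1, 0, 0.1], "twist": 0, "gripper": 0.2}, {"translation": [0.1, 0, 0.15], "twist": 0, "gripper": 0.2}, {"translation": [0.1, 0, 0.15], "twist": 0, "gripper": 0.45}, {"translation": [0.1, 0, 0.1], "twist": 0, "gripper": 0.6}, {"translation": [0.1, 0, 0.1], "twist": 0, "gripper": 0.6}]}}

```text
clock: 20.95
eef_pos: [679.2, -54.9, 165.5]
tcp_rot: [3.137, -0.011, 0.113]
contact_force: [-0.1, 0.7, -0.5]
opening: 0.598
```

{"method": "arm_command", "body": {"plan": [{"translation": [0, 0, -1], "twist": 0, "gripper": 0.6}, {"translation": [0, 0, -4], "twist": 0, "gripper": 0.6}, {"translation": [0, 0, -7], "twist": 0, "gripper": 0.6}, {"translation": [0, 0, -9], "twist": 0, "gripper": 0.6}, {"translation": [0, 0, -10], "twist": 0, "gripper": 0.6}]}}

```text
clock: 21.37
eef_pos: [679.6, -54.7, 270.2]
tcp_rot: [3.136, -0.017, 0.113]
contact_force: [0.5, -0.1, 1.4]
opening: 0.599
```

```bash
python3 -c "
from h import *
im=grab_frame('side');crop('side',295,130,415,270,5,'g.png',im)
t=grab_frame('top');cv2.imwrite('pics/top4.png',t)
to(589,-371.3,200,1.418)"
```

```text
t 21.47 pos [679.2 -54.6 268.3] rot [ 3.136 -0.016  0.113] F [-0.7 -0.1 -0.3] op 0.602
   move cm [-12.64  30.41   6.81] twist -1.305 rows>= 11
```

View pics/g.png

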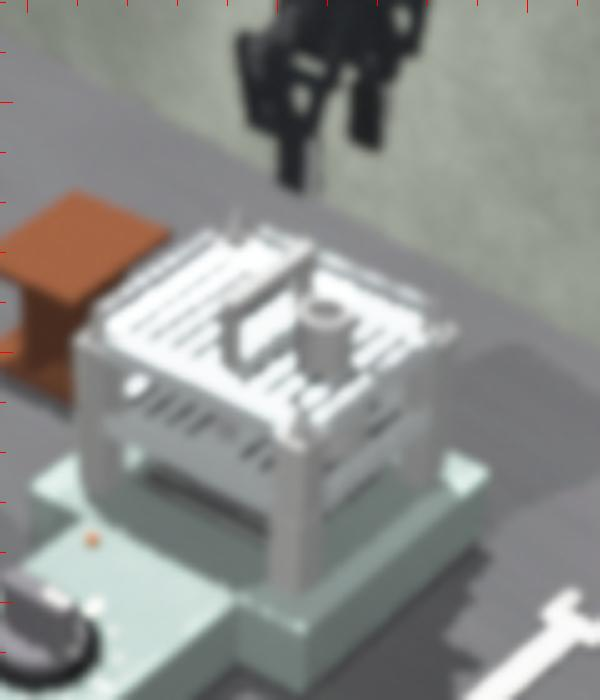

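{"method": "arm_command", "body": {"plan": [{"translation": [-0.6, 1.4, 0], "twist": -0.1, "gripper": 0.6}, {"translation": [-1.6, 3.9, 0], "twist": -0.21, "gripper": 0.6}, {"translation": [-2.8, 6.8, 0], "twist": -0.32, "gripper": 0.6}, {"translation": [-4, 9.7, 0.5], "twist": -0.43, "gripper": 0.6}, {"translation": [-5.2, 12.6, 1.5], "twist": -0.54, "gripper": 0.6}]}}

```text
clock: 21.88
eef_pos: [641.4, -186.7, 252.5]
tcp_rot: [3.129, -0.01, 0.659]
contact_force: [-0.2, -0.6, 0.1]
opening: 0.601
```

```bash
python3 -c "
from h import *
to(589,-371.3,170,1.418)"
```

```text
t 21.88 pos [ 641.4 -186.7  252.5] rot [ 3.129 -0.01   0.659] F [-0.2 -0.6  0.1] op 0.601
   move cm [-15.53  11.28   8.23] twist -0.759 rows>= 7
```

{"method": "arm_command", "body": {"plan": [{"translation": [-2.5, 1.8, 1], "twist": -0.11, "gripper": 0.6}, {"translation": [-5, 3.6, 2.4], "twist": -0.22, "gripper": 0.6}, {"translation": [-7.6, 5.5, 4], "twist": -0.33, "gripper": 0.6}, {"translation": [-10, 7.3, 5.6], "twist": -0.44, "gripper": 0.6}, {"translation": [-12.2, 8.9, 7], "twist": -0.55, "gripper": 0.6}]}}

```text
clock: 22.3
eef_pos: [598.7, -333.2, 179.4]
tcp_rot: [3.128, -0.002, 1.214]
contact_force: [0.2, -0.4, 0.2]
opening: 0.599
```

```bash
python3 -c "
from h import *
to(589.1,-371.3,140,1.418)"
```

```text
t 22.3 pos [ 598.7 -333.2  179.4] rot [ 3.128e+00 -2.000e-03  1.214e+00] F [ 0.2 -0.4  0.2] op 0.599
   move cm [-3.92  0.38  3.94] twist -0.204 rows>= 2
```

{"method": "arm_command", "body": {"plan": [{"translation": [-1.5, 0.15, 1.3], "twist": -0.07, "gripper": 0.6}, {"translation": [-3, 0.3, 2.6], "twist": -0.14, "gripper": 0.6}, {"translation": [-3.9, 0.38, 3.7], "twist": -0.19, "gripper": 0.6}, {"translation": [-3.92, 0.38, 3.9], "twist": -0.204, "gripper": 0.6}, {"translation": [-3.92, 0.38, 3.9], "twist": -0.204, "gripper": 0.6}]}}

```text
clock: 22.72
eef_pos: [587.7, -370.8, 138.0]
tcp_rot: [3.132, -0.001, 1.417]
contact_force: [0.3, -1.1, 0.2]
opening: 0.598
```

```bash
python3 -c "
from h import *
im=grab_frame('side');crop('side',365,200,485,340,5,'g.png',im)
to(589.1,-371.3,66,1.418)"
```

```text
t 22.77 pos [ 588.5 -370.6  139.3] rot [ 3.130e+00 -1.000e-03  1.416e+00] F [ 0.5 -0.1 -0.1] op 0.602
   move cm [-0.06 -0.01  7.33] twist -0.002 rows>= 2
```

View pics/g.png

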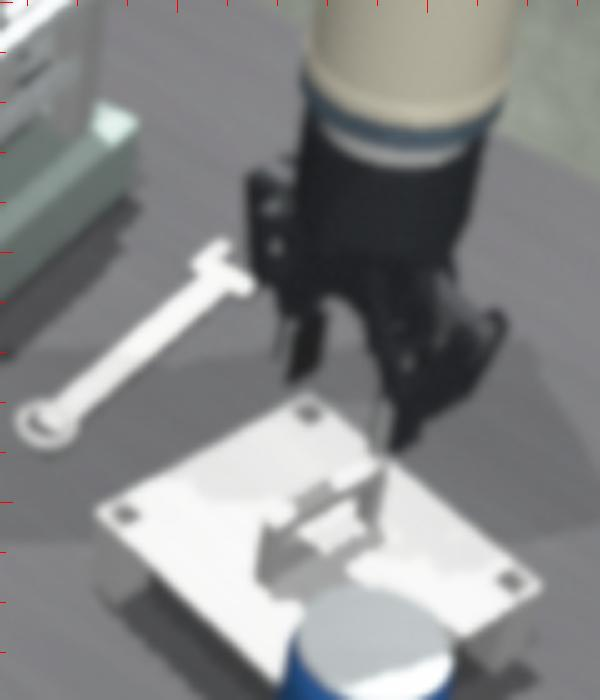

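{"method": "arm_command", "body": {"plan": [{"translation": [-0.06, 0, 2], "twist": 0, "gripper": 0.6}, {"translation": [-0.06, 0, 4], "twist": 0, "gripper": 0.6}, {"translation": [-0.06, 0, 6.2], "twist": 0, "gripper": 0.6}, {"translation": [-0.06, 0, 7.3], "twist": 0, "gripper": 0.6}, {"translation": [-0.06, 0, 7.3], "twist": 0, "gripper": 0.3}]}}

```text
clock: 23.18
eef_pos: [588.3, -369.6, 64.1]
tcp_rot: [3.134, -0.002, 1.416]
contact_force: [-0.5, -0.7, -0.8]
opening: 0.469
```

{"method": "arm_command", "body": {"plan": [{"translation": [0, 0, 0], "twist": 0, "gripper": 0}, {"translation": [0, 0, 0], "twist": 0, "gripper": 0}, {"translation": [0, 0, 0], "twist": 0, "gripper": 0}, {"translation": [0, 0, 0], "twist": 0, "gripper": 0}, {"translation": [0, 0, 0], "twist": 0, "gripper": 0}], "squeeze": 80}}

```text
clock: 23.6
eef_pos: [589.1, -369.8, 65.5]
tcp_rot: [3.132, -0.002, 1.416]
contact_force: [-0.4, 3.4, 5.6]
opening: 0.099
```

{"method": "arm_command", "body": {"plan": [{"translation": [0, 0, -1.5], "twist": 0, "gripper": 0}, {"translation": [0, 0, -5], "twist": 0, "gripper": 0}, {"translation": [0, 0, -9], "twist": 0, "gripper": 0}, {"translation": [0, 0, -13], "twist": 0, "gripper": 0}, {"translation": [0, 0, -17], "twist": 0, "gripper": 0}]}}

```text
clock: 24.02
eef_pos: [586.6, -369.6, 236.9]
tcp_rot: [3.133, -0.002, 1.416]
contact_force: [0.4, 0.7, -3.6]
opening: 0.102
```

```bash
python3 -c "
from h import *
to(675,-17.5,310,1.689)"
```

```text
t 24.02 pos [ 586.6 -369.6  236.9] rot [ 3.133e+00 -2.000e-03  1.416e+00] F [ 0.4  0.7 -3.6] op 0.102
   move cm [36.17  3.36 -7.2 ] twist -0.273 rows>= 9
```

{"method": "arm_command", "body": {"plan": [{"translation": [1.5, 0.15, -2], "twist": -0.03, "gripper": 0}, {"translation": [4.5, 0.4, -4.5], "twist": -0.06, "gripper": 0}, {"translation": [8, 0.7, -6.5], "twist": -0.1, "gripper": 0}, {"translation": [11.5, 1.05, -7.2], "twist": -0.14, "gripper": 0}, {"translation": [15, 1.4, -7.2], "twist": -0.17, "gripper": 0}]}}

```text
clock: 24.43
eef_pos: [623.7, -222.8, 312.2]
tcp_rot: [3.129, 0.001, 1.587]
contact_force: [0.1, -0.3, -4.4]
opening: 0.105
```

{"method": "arm_command", "body": {"plan": [{"translation": [3.5, 0, 0], "twist": -0.03, "gripper": 0}, {"translation": [7, -0.1, 0], "twist": -0.06, "gripper": 0}, {"translation": [10.5, -0.2, 0], "twist": -0.08, "gripper": 0}, {"translation": [13.5, -0.25, 0], "twist": -0.09, "gripper": 0}, {"translation": [16, -0.3, 0], "twist": -0.1, "gripper": 0}]}}

```text
clock: 24.85
eef_pos: [617.3, -60.6, 311.8]
tcp_rot: [3.13, 0.001, 1.688]
contact_force: [0.0, -0.9, -3.7]
opening: 0.103
```

```bash
python3 -c "
from h import *
to(675,-17.5,300,1.689)"
```

```text
t 24.85 pos [617.3 -60.6 311.8] rot [3.130e+00 1.000e-03 1.688e+00] F [ 0.  -0.9 -3.7] op 0.103
   move cm [3.61 6.22 1.24] twist -0.001 rows>= 2
```

{"method": "arm_command", "body": {"plan": [{"translation": [1.3, 2.2, 0], "twist": 0, "gripper": 0}, {"translation": [2.6, 4.5, 0], "twist": 0, "gripper": 0}, {"translation": [3.4, 5.9, 0.5], "twist": 0, "gripper": 0}, {"translation": [3.61, 6.22, 1], "twist": 0, "gripper": 0}, {"translation": [3.61, 6.22, 1.2], "twist": 0, "gripper": 0}]}}

```text
clock: 25.27
eef_pos: [674.8, -17.2, 298.5]
tcp_rot: [3.132, 0.001, 1.689]
contact_force: [-1.2, -0.3, -4.8]
opening: 0.099
```

```bash
python3 -c "
from h import *
im=grab_frame('side');crop('side',295,110,415,250,5,'g.png',im)
to(675.3,-17.2,262,1.689)"
```

```text
t 25.32 pos [674.  -17.9 298.3] rot [3.133e+00 1.000e-03 1.689e+00] F [ 1.  -1.  -4.9] op 0.097
   move cm [0.06 0.11 3.63] twist -0.0 rows>= 1
```

View pics/g.png

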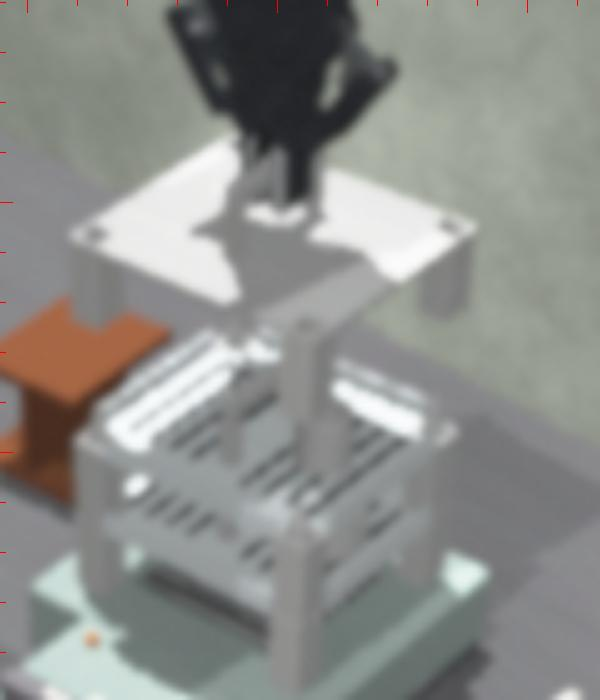

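{"method": "arm_command", "body": {"plan": [{"translation": [0.06, 0.11, 1.5], "twist": 0, "gripper": 0}, {"translation": [0.06, 0.11, 3], "twist": 0, "gripper": 0}, {"translation": [0.06, 0.11, 4.3], "twist": 0, "gripper": 0}, {"translation": [0.06, 0.11, 5.3], "twist": 0, "gripper": 0}, {"translation": [0.06, 0.11, 6.1], "twist": 0, "gripper": 0}]}}

```text
clock: 25.73
eef_pos: [674.7, -17.9, 236.1]
tcp_rot: [3.135, 0.001, 1.688]
contact_force: [0.2, -0.3, -4.0]
opening: 0.097
```

```bash
python3 -c "
from h import *
to(675.3,-17.2,220.5,1.689)"
```

```text
t 25.73 pos [674.7 -17.9 236.1] rot [3.135e+00 1.000e-03 1.688e+00] F [ 0.2 -0.3 -4. ] op 0.097
   move cm [0.07 0.06 1.56] twist -0.001 rows>= 1
```

{"method": "arm_command", "body": {"plan": [{"translation": [0.04, 0.03, 0.5], "twist": 0, "gripper": 0}, {"translation": [0.04, 0.03, 0.9], "twist": 0, "gripper": 0}, {"translation": [0.04, 0.03, 1.2], "twist": 0, "gripper": 0}, {"translation": [0.04, 0.03, 1.45], "twist": 0, "gripper": 0}, {"translation": [0.04, 0.03, 1.6], "twist": 0, "gripper": 0}]}}

```text
clock: 26.15
eef_pos: [675.2, -17.5, 220.4]
tcp_rot: [3.134, 0.001, 1.688]
contact_force: [-4.4, 1.1, 10.8]
opening: 0.097
```

```bash
python3 -c "
from h import *
to(675.3,-17.2,220.5,1.689)"
```

```text
t 26.15 pos [675.2 -17.5 220.4] rot [3.134e+00 1.000e-03 1.688e+00] F [-4.4  1.1 10.8] op 0.097
   move cm [ 0.03  0.01 -0.01] twist -0.001 rows>= 1
```

Home, with 10 N upward reaction. Release and retreat.

{"method": "arm_command", "body": {"plan": [{"translation": [0, 0, 0], "twist": 0, "gripper": 0.2}, {"translation": [0, 0, 0], "twist": 0, "gripper": 0.4}, {"translation": [0, 0, 0], "twist": 0, "gripper": 0.5}, {"translation": [0, 0, 0], "twist": 0, "gripper": 0.5}, {"translation": [0, 0, 0], "twist": 0, "gripper": 0.5}]}}

```text
clock: 26.57
eef_pos: [675.4, -17.5, 220.8]
tcp_rot: [3.134, 0.002, 1.688]
contact_force: [0.3, -0.1, -0.6]
opening: 0.505
```

{"method": "arm_command", "body": {"plan": [{"translation": [0, 0, -1], "twist": 0, "gripper": 0.5}, {"translation": [0, 0, -3.5], "twist": 0, "gripper": 0.5}, {"translation": [0, 0, -6], "twist": 0, "gripper": 0.5}, {"translation": [0, 0, -7], "twist": 0, "gripper": 0.5}, {"translation": [0, 0, -7.5], "twist": 0, "gripper": 0.5}]}}

```text
clock: 26.98
eef_pos: [675.8, -17.5, 298.7]
tcp_rot: [3.13, 0.002, 1.688]
contact_force: [-0.3, -1.0, 0.2]
opening: 0.498
```

```bash
python3 -c "
from h import *
im=grab_frame('side');crop('side',265,130,405,310,4,'g.png',im);cv2.imwrite('pics/side5.png',im)
to(486.3,-39.8,250,0.118)"
```

```text
t 27.03 pos [675.6 -17.5 298.2] rot [3.130e+00 2.000e-03 1.688e+00] F [ 0.2 -0.6  0.8] op 0.497
   move cm [  0.   -19.11   4.6 ] twist 1.57 rows>= 13
```

View pics/g.png

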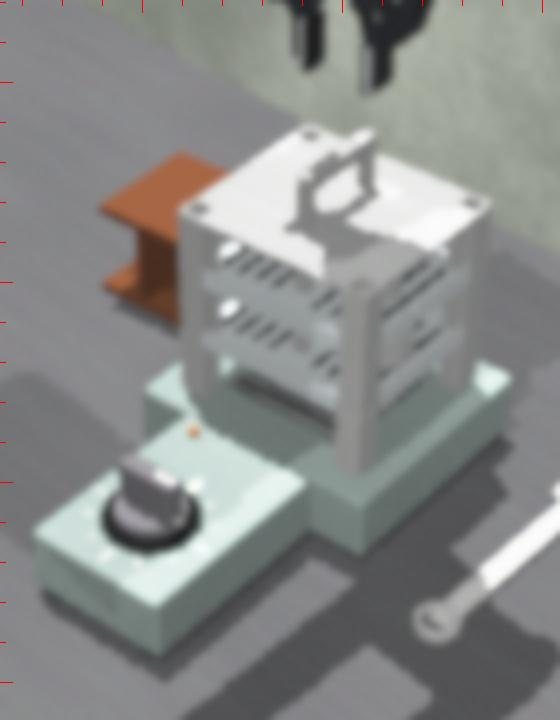

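{"method": "arm_command", "body": {"plan": [{"translation": [0, -1, 0], "twist": 0.1, "gripper": 0.5}, {"translation": [0, -3.5, 0], "twist": 0.21, "gripper": 0.5}, {"translation": [0, -6.5, 0], "twist": 0.32, "gripper": 0.5}, {"translation": [0, -9.5, 0], "twist": 0.43, "gripper": 0.5}, {"translation": [0, -12.5, 0], "twist": 0.54, "gripper": 0.5}]}}

```text
clock: 27.45
eef_pos: [549.3, -32.1, 295.0]
tcp_rot: [3.133, -0.003, 1.142]
contact_force: [0.4, -1.1, 0.4]
opening: 0.498
```

```bash
python3 -c "
from h import *
a=atz('side',265+157/5,165+403/5,99);b=atz('side',265+222/5,165+432/5,99);d=b-a
print(a,b,np.hypot(*d[:2]),np.arctan2(d[1],d[0])-.118)
to(486.3,-39.8,180,0.118)"
```

```text
[479.5 -24.5  99. ] [488.4 -64.3  99. ] 40.782962128810595 -1.4687975944707476
t 27.45 pos [549.3 -32.1 295. ] rot [ 3.133e+00 -3.000e-03  1.142e+00] F [ 0.4 -1.1  0.4] op 0.498
   move cm [-3.35 -5.51 11.44] twist 1.024 rows>= 9
```

{"method": "arm_command", "body": {"plan": [{"translation": [-1, -1.6, 1], "twist": 0.11, "gripper": 0.5}, {"translation": [-2, -3.3, 3], "twist": 0.22, "gripper": 0.5}, {"translation": [-2.8, -4.6, 5.5], "twist": 0.33, "gripper": 0.5}, {"translation": [-3.2, -5.3, 8], "twist": 0.44, "gripper": 0.5}, {"translation": [-3.35, -5.5, 10.5], "twist": 0.55, "gripper": 0.5}]}}

```text
clock: 27.87
eef_pos: [483.8, -39.8, 187.6]
tcp_rot: [3.137, -0.006, 0.587]
contact_force: [0.4, -0.0, -1.2]
opening: 0.505
```

```bash
python3 -c "
from h import *
to(486.3,-39.8,130,0.118)"
```

```text
t 27.87 pos [483.8 -39.8 187.6] rot [ 3.137 -0.006  0.587] F [ 0.4 -0.  -1.2] op 0.505
   move cm [0.17 0.11 5.76] twist 0.469 rows>= 4
```

{"method": "arm_command", "body": {"plan": [{"translation": [0.17, 0.11, 1.5], "twist": 0.11, "gripper": 0.5}, {"translation": [0.17, 0.11, 3], "twist": 0.22, "gripper": 0.5}, {"translation": [0.17, 0.11, 4.5], "twist": 0.33, "gripper": 0.5}, {"translation": [0.17, 0.11, 5.6], "twist": 0.43, "gripper": 0.5}, {"translation": [0.17, 0.11, 5.6], "twist": 0.469, "gripper": 0.5}]}}

```text
clock: 28.28
eef_pos: [483.7, -39.6, 128.3]
tcp_rot: [3.141, -0.002, 0.112]
contact_force: [-0.6, 0.5, -0.8]
opening: 0.501
```

```bash
python3 -c "
from h import *
im=grab_frame('side');crop('side',255,190,365,310,5,'g.png',im)
to(486.3,-39.8,78,0.118)"
```

```text
t 28.33 pos [484.2 -39.7 129.3] rot [ 3.141e+00 -3.000e-03  1.120e-01] F [-1.  -0.7  0.1] op 0.5
   move cm [0.19 0.04 5.13] twist -0.006 rows>= 2
```

View pics/g.png

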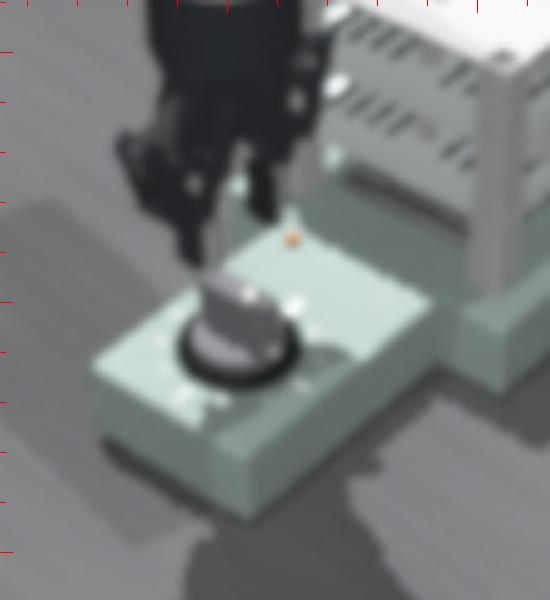

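{"method": "arm_command", "body": {"plan": [{"translation": [0.19, 0, 1.5], "twist": 0, "gripper": 0.5}, {"translation": [0.19, 0, 3], "twist": 0, "gripper": 0.5}, {"translation": [0.19, 0, 4.3], "twist": 0, "gripper": 0.5}, {"translation": [0.19, 0, 5.1], "twist": 0, "gripper": 0.5}, {"translation": [0.19, 0, 5.1], "twist": 0, "gripper": 0.5}]}}

```text
clock: 28.75
eef_pos: [484.7, -39.3, 76.5]
tcp_rot: [-3.141, 0.001, 0.113]
contact_force: [-0.9, 0.6, 0.3]
opening: 0.498
```

{"method": "arm_command", "body": {"plan": [{"translation": [0, 0, 0], "twist": 0, "gripper": 0.25}, {"translation": [0, 0, 0], "twist": 0, "gripper": 0}, {"translation": [0, 0, 0], "twist": 0, "gripper": 0}, {"translation": [0, 0, 0], "twist": 0, "gripper": 0}, {"translation": [0, 0, 0], "twist": 0, "gripper": 0}], "squeeze": 50}}

```text
clock: 29.17
eef_pos: [486.4, -39.2, 77.2]
tcp_rot: [3.141, -0.003, 0.113]
contact_force: [5.4, 1.9, -7.9]
opening: 0.153
```

```bash
python3 -c "
from h import *
to(486.3,-39.8,78,-1.453);print(sense()['wrist_torque'])"
```

```text
t 29.17 pos [486.4 -39.2  77.2] rot [ 3.141e+00 -3.000e-03  1.130e-01] F [ 5.4  1.9 -7.9] op 0.153
   move cm [-0.01  0.06 -0.08] twist 1.566 rows>= 13
[ 0.24943002 -0.5961641   0.02756429]
```

{"method": "arm_command", "body": {"plan": [{"translation": [0, 0, 0], "twist": 0.11, "gripper": 0}, {"translation": [0, 0, 0], "twist": 0.22, "gripper": 0}, {"translation": [0, 0, 0], "twist": 0.33, "gripper": 0}, {"translation": [0, 0, 0], "twist": 0.44, "gripper": 0}, {"translation": [0, 0, 0], "twist": 0.54, "gripper": 0}]}}

```text
clock: 29.58
eef_pos: [485.7, -39.0, 77.2]
tcp_rot: [-3.14, -0.001, -0.432]
contact_force: [0.0, 1.3, -6.4]
opening: 0.151
```

```bash
python3 -c "
from h import *
to(486.3,-39.8,77.5,-1.453);print(sense()['wrist_torque'])"
```

```text
t 29.58 pos [485.7 -39.   77.2] rot [-3.14e+00 -1.00e-03 -4.32e-01] F [ 0.   1.3 -6.4] op 0.151
   move cm [ 0.09  0.05 -0.03] twist 1.021 rows>= 9
[0.43633806 0.33784656 0.46809868]
```

{"method": "arm_command", "body": {"plan": [{"translation": [0.05, 0, 0], "twist": 0.1, "gripper": 0}, {"translation": [0.05, 0, 0], "twist": 0.2, "gripper": 0}, {"translation": [0.05, 0, 0], "twist": 0.3, "gripper": 0}, {"translation": [0.05, 0, 0], "twist": 0.4, "gripper": 0}, {"translation": [0.05, 0, 0], "twist": 0.5, "gripper": 0}]}}

```text
clock: 30.0
eef_pos: [485.1, -38.5, 77.2]
tcp_rot: [-3.141, 0.002, -0.938]
contact_force: [-0.8, 5.8, -5.0]
opening: 0.153
```

```bash
python3 -c "
from h import *
to(486.3,-39.8,77.5,-1.453);print(sense()['wrist_torque'])"
```

```text
t 30.0 pos [485.1 -38.5  77.2] rot [-3.141e+00  2.000e-03 -9.380e-01] F [-0.8  5.8 -5. ] op 0.153
   move cm [ 0.18 -0.02 -0.03] twist 0.515 rows>= 5
[1.12980075 0.4267066  0.27361106]
```

{"method": "arm_command", "body": {"plan": [{"translation": [0.08, 0, 0], "twist": 0.12, "gripper": 0}, {"translation": [0.08, 0, 0], "twist": 0.24, "gripper": 0}, {"translation": [0.08, 0, 0], "twist": 0.36, "gripper": 0}, {"translation": [0.08, 0, 0], "twist": 0.46, "gripper": 0}, {"translation": [0.08, 0, 0], "twist": 0.55, "gripper": 0}]}}

```text
clock: 30.42
eef_pos: [484.9, -37.7, 77.3]
tcp_rot: [3.141, 0.004, -1.494]
contact_force: [1.2, 12.0, -8.0]
opening: 0.148
```

{"method": "arm_command", "body": {"plan": [{"translation": [0, 0, 0], "twist": 0.02, "gripper": 0}, {"translation": [0, 0, 0], "twist": 0.02, "gripper": 0.2}, {"translation": [0, 0, 0], "twist": 0.02, "gripper": 0.4}, {"translation": [0, 0, 0], "twist": 0.02, "gripper": 0.5}, {"translation": [0, 0, 0], "twist": 0.02, "gripper": 0.5}]}}

```text
clock: 30.83
eef_pos: [485.2, -37.9, 77.7]
tcp_rot: [3.141, 0.004, -1.513]
contact_force: [-0.5, -0.8, 1.4]
opening: 0.496
```

{"method": "arm_command", "body": {"plan": [{"translation": [0, 0, -1], "twist": 0, "gripper": 0.5}, {"translation": [0, 0, -4], "twist": 0, "gripper": 0.5}, {"translation": [0, 0, -8], "twist": 0, "gripper": 0.5}, {"translation": [0, 0, -12], "twist": 0, "gripper": 0.5}, {"translation": [0, 0, -15], "twist": 0, "gripper": 0.5}]}}

```text
clock: 31.25
eef_pos: [485.8, -38.6, 231.7]
tcp_rot: [-3.139, 0.003, -1.512]
contact_force: [0.6, -0.2, -0.7]
opening: 0.5
```

```bash
python3 -c "
from h import *
to(350,250,300)"
```

```text
t 31.25 pos [485.8 -38.6 231.7] rot [-3.139e+00  3.000e-03 -1.512e+00] F [ 0.6 -0.2 -0.7] op 0.5
   move cm [-29.63  11.85  -6.76] twist 0 rows>= 8
```

Move the arm aside to see everything.

{"method": "arm_command", "body": {"plan": [{"translation": [-2, 0.8, -3], "twist": 0, "gripper": 0.5}, {"translation": [-5, 2, -6], "twist": 0, "gripper": 0.5}, {"translation": [-9, 3.5, -7], "twist": 0, "gripper": 0.5}, {"translation": [-12.5, 5, -7], "twist": 0, "gripper": 0.5}, {"translation": [-16, 6.5, -7], "twist": 0, "gripper": 0.5}]}}

```text
clock: 31.67
eef_pos: [410.8, 118.4, 304.4]
tcp_rot: [-3.136, 0.004, -1.513]
contact_force: [0.4, 0.9, -1.1]
opening: 0.502
```

{"method": "arm_command", "body": {"plan": [{"translation": [-3.5, 1, 0], "twist": 0, "gripper": 0.5}, {"translation": [-7, 2, 0], "twist": 0, "gripper": 0.5}, {"translation": [-10.5, 3, 0], "twist": 0, "gripper": 0.5}, {"translation": [-13.5, 4, 0], "twist": 0, "gripper": 0.5}, {"translation": [-15, 4.5, 0], "twist": 0, "gripper": 0.5}]}}

```text
clock: 32.08
eef_pos: [355.7, 268.2, 305.9]
tcp_rot: [-3.135, 0.006, -1.511]
contact_force: [-0.3, 0.5, 0.6]
opening: 0.498
```

```bash
python3 -c "
from h import *
im=grab_frame('side');crop('side',265,130,405,310,4,'g.png',im);cv2.imwrite('pics/side6.png',im)
t=grab_frame('top');crop('top',265,150,375,315,4,'g2.png',t);cv2.imwrite('pics/top6.png',t)
st()"
```

```text
t 32.18 pos [356.2 267.4 305.7] rot [-3.135  0.005 -1.509] F [-0.5  0.1  0. ] op 0.504 q [ 0.64 -0.01  1.91  0.    1.24  2.15]
```

View pics/g.png

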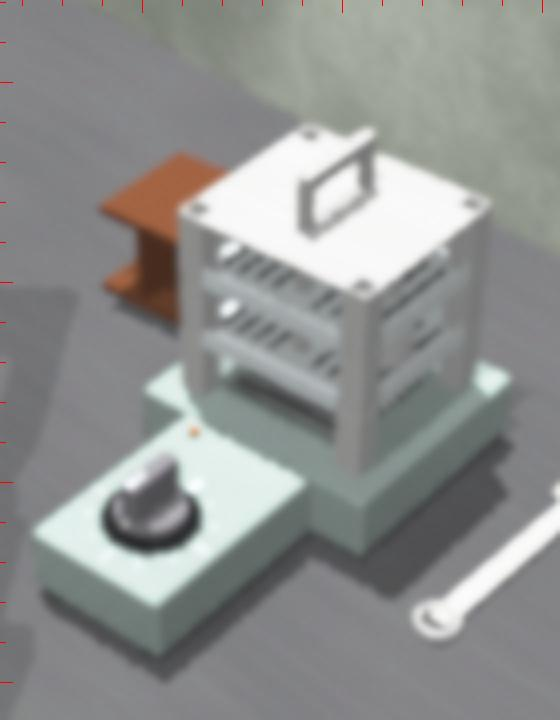

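View pics/g2.png

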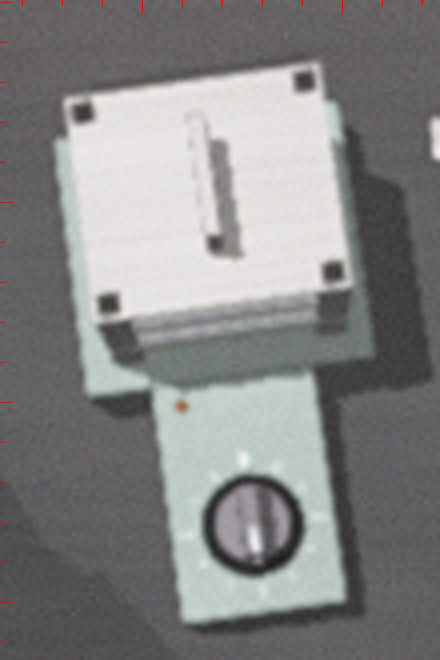

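View pics/top6.png

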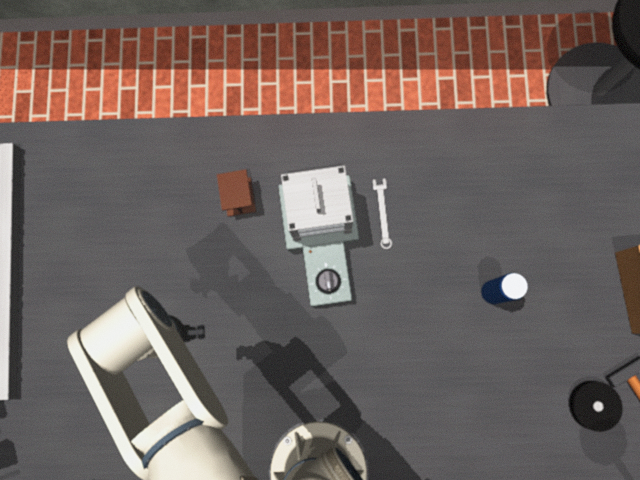

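Run:
```python
from h import *
im=cv2.imread('pics/top6.png')
crop('top',308,260,350,302,14,'g.png',im)
C=lambda pts,x0,y0,s:[(x0+(x+.5)/s-.5,y0+(y+.5)/s-.5) for x,y in pts]
p=C([(83,112),(304,81),(333,272),(109,304)],265,150,4)
for z in (200,205,210): print(z,fit([('top',u,v,(*l,z)) for (u,v),l in zip(p,[(60,68),(60,-68),(-60,-68),(-60,68)])],[675,-17,0.1])[:2])
p=C([(200,209),(309,134),(474,203),(363,287)],265,130,4)
for z in (205,): print(z,fit([('side',u,v,(*l,z)) for (u,v),l in zip(p,[(-60,68),(60,68),(60,-68),(-60,-68)])],[675,-17,0.1])[:2])
```

```text
200 (array([ 6.75971e+02, -1.90270e+01,  1.17000e-01]), np.float64(0.16))
205 (array([ 6.74689e+02, -1.92070e+01,  1.17000e-01]), np.float64(0.14))
210 (array([ 6.73407e+02, -1.93860e+01,  1.17000e-01]), np.float64(0.23))
205 (array([ 6.73889e+02, -1.88790e+01,  1.19000e-01]), np.float64(0.47))
```

View pics/g.png

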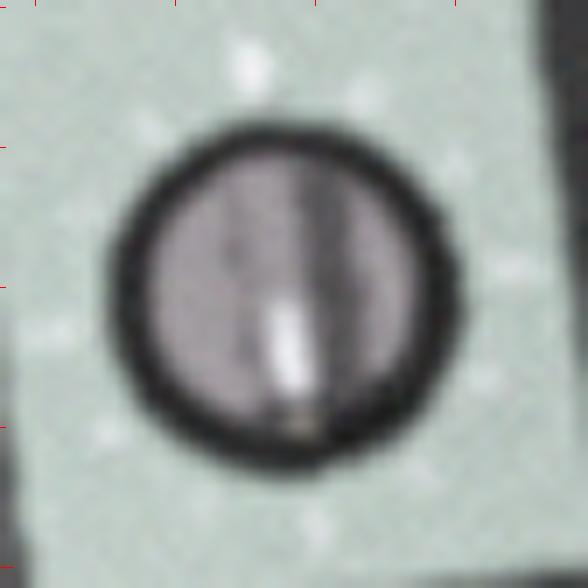

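Run:
```python
from h import *
im=cv2.imread('pics/side6.png')
c=cv2.convertScaleAbs(im,alpha=1.3,beta=20)
crop('side',305,150,395,255,7,'g.png',c)
```

```text
(no output)
```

View pics/g.png

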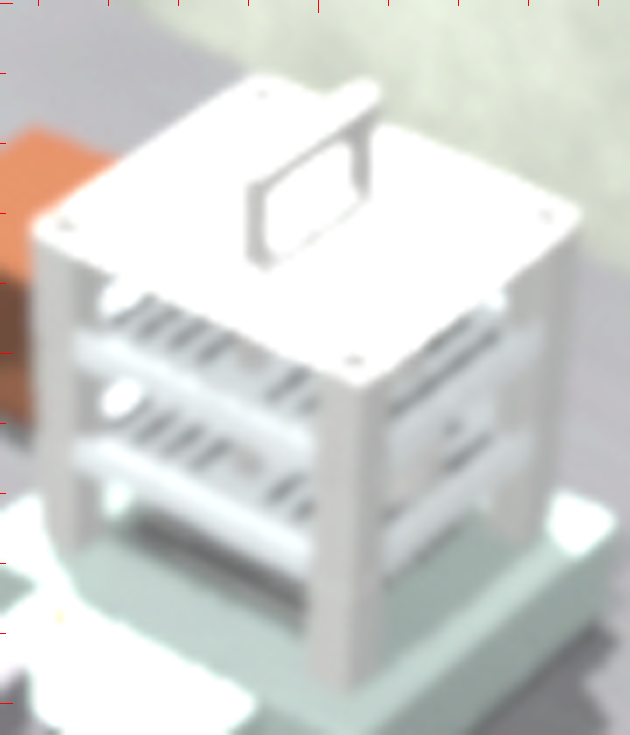

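Three levels are evenly spaced, the legs are seated, and the lower tier shows the hub bore. I'll hand the job in.

```bash
python3 -c "
from h import *
st();print(job.sign_off())"
```

```text
t 32.18 pos [356.2 267.4 305.7] rot [-3.135  0.005 -1.509] F [-0.5  0.1  0. ] op 0.504 q [ 0.64 -0.01  1.91  0.    1.24  2.15]
the job is handed in; nothing more can be done
None
```

I stacked both trays on the posts, put the cover on as the third tier and turned the dial from the third click to the sixth. I then handed the job in at 32 s with the gripper well clear. The one flanged hub present is in the lower tray and the one bush present is in the upper tray.

What the last checks showed:
- **Tiers:** the cover's four holes fit a fully home height (sheet top at 205 mm) to within 0.14 px in the top view. It sits about 1.7 mm from the measured dryer centre and is square to it. The side view shows three evenly spaced tiers with their legs seated.
- **Dial:** the white pointer stands at the mark opposite off, which is 30 minutes.
- **Bystanders:** the can, wrench and offcut look unmoved.
- **Parts:** I saw each part standing on its tray before it was covered. Afterwards only a spot I took for the hub's bore was visible, so their final positions inside the stack were not re-measured.

No check failed. While the dial was turning the sideways force rose to 12 N, and it dropped to zero on release.

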